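# Vent the vacuum desiccator and weigh the dried bottles

### The arm

A 6-joint arm with a two-finger parallel gripper is mounted at the origin on the work surface. World frame = base frame: x ahead of the robot, y to its left, z up, the work surface at z = 0. Lengths are in m, angles in rad, forces in N, time in s.
With the tool pointing down it reaches from about 0.425 to 0.95 m from the base axis. Payload 3.5 kg.
Tool frame: the origin (TCP) lies at the very end of the fingers, on their centre line; the grasp point (between the pads) lies 19 mm behind it; z points along the fingers, y is the line along which they close (so a half turn about z gives the same grasp; the last joint's range is limited). The gripper opens to 85 mm and grips with 20 to 120 N. Pads are 22 mm wide; open, the fingers measure 114 mm over their backs; the gripper's body (76 mm by 85 mm) begins 54 mm behind the grasp point. The pads swing forward as they close: fully open they stand 13 mm farther back than shut.
Start: joints at [-1.479, 0.286, 1.577, -0, 1.279, -0.15], TCP at [0.162, -0.655, 0.231] pointing down, gripper open.
Joint ranges: [-2.77, 2.77], [-0.9, 2.22], [0.21, 2.48], [-1.53, 4.67], [0.24, 2.81], [-2.84, 2.84]. Speed limits (rad/s): [2.79, 2.79, 3.14, 3.14, 3.14, 3.14].

### API

Orientations are given as a unit quaternion [x, y, z, w].
In Python, from plant import ctrl, viewer gives the robot as it stands (ctrl), with the cameras (viewer).
- The arm moves only by the shell command python3 inch.py 'ROWS' [FORCE]. ROWS is a JSON list of rows, 1 to 10 of them, each of 7 numbers: dx, dy, dz in m, then a rotation vector rx, ry, rz in rad, then the opening from 0.0 (shut) to 1.0 (fully open); each row is the pose to reach, as a shift and turn from the pose commanded when the command began, along the tool's axes at that moment; what a row does not reach only later rows make up. A row lasts 1/8 s, in which the tool goes at most 0.0625 m and 0.188 rad, less where a joint would pass 70% of its speed; a pose out of reach is approached as far as the arm can. The fingers move at their own pace and stop on an object; FORCE is the grip in N (left out, the last holds). Time passes only in rows, so rows that do not move let the fingers close. It prints the time, the measured TCP pose, the force, the opening and the grip force at its end.
- ctrl.get_state(): the state, without advancing time (a new reading comes with each control period).
- viewer.read_camera(name): name is "scene" or "top" or "wrist"; returns a dict with "pixels" (384x512x3 uint8, red, green, blue), "camera_matrix" (3x3 intrinsics, pixels), "dist_coeffs" ([k1, k2, p1, p2, k3] as OpenCV has them; the pictures are not rectified), "xyz" and "orientation" of the camera in the world. Camera axes: x right, y down, z forward; pixel columns grow to the right and rows downward; lengths in m; the calibration is good to about 2 mm. A picture is of the moment at which its call begins. There is no depth.
- ctrl.sign_off(): hands the job in; it is judged then, once.
The state is a dict: "time": time; "qpos": joint angles; "dq": joint speeds; "joint_efforts": joint torques, N m; "eef_pos": TCP position; "tcp_rot": TCP orientation; "contact_force": force on the tool from outside, world axes, zero at the start; "wrist_torque": the same for the moment, N m; "opening": opening from 0.0 (shut) to 1.0 (fully open); "finger_force": force on a finger pad.
Only numpy, scipy, OpenCV 4.12 (cv2) and the standard library are available. Lean on these libraries where they do the work, as an engineer would, in place of code of your own. Each camera call takes 0.05 s, during which the arm holds its last target. There are 200 camera calls.

### The job

Get the dried batch onto the balance: turn the red vent tap on the desiccator's lid a quarter turn to let the vacuum go, lift the lid off and set it upright on the grey mat, and swing the balance's clear hood up and back until it stays open by itself. With both open, move all the weighing bottles from the desiccator onto the weighing pan, standing upright. Then put the lid squarely back on the desiccator with its tap shut, close the hood fully over the bottles, let go, and leave the tub, beaker and spatula where they are.

Things in the scene. Friction and masses are not known exactly. Their poses are not given: they have to be found in the camera images.
- desiccator: Base of the vacuum desiccator: fixed blue bowl, 196 mm across its flange. Origin at the centre of its underside on the bench, z up. Flat flange (radius 80 to 98 mm), its top 105 mm above the origin; inside, a white perforated plate 160 mm across, its top 50 mm above the origin, carries the bottles. At the start the lid stands on the flange.
- lid: Clear domed lid, flat flange 196 mm across, loose, 0.45 to 0.65 kg. Origin: centre of its underside; z up. Seated, the origin is 105 mm above the desiccator's, on its axis (flat on flat, nothing centres it). Hollow, 42 mm free height inside; dome top at 63 mm. Tap on its +x side, gauge (42 mm across, top at 87 mm) on its -x side. Vacuum holds it down until the tap has been opened past 1.2 rad.
- lid_knob (a point): Grip point in the lid's black centre knob, on the lid's axis, 105 mm above the lid's origin. The knob is a cylinder 36 mm across from 83 to 114 mm above the lid's origin (neck below it 24 mm across). Axes as the lid's: fingers closing along the lid's y are clear of tap and gauge.
- tap (a joint): Vent tap on the lid: 0 = shut, 1.57 rad = fully open (quarter turn, stops at both ends; starts at 0 to 0.15). Opens anticlockwise seen from above; stays where it is left; needs about 0.05 N m. Vacuum does not come back when it is shut again.
- tap_grip (a point): Middle of the tap's red bar handle, on the tap's upright axis, 58 mm from the lid's axis and 100 mm above the lid's origin. Bar 52 mm long (this point's x, pointing away from the lid's centre when shut), 10 mm wide (y), 18 mm high: from 13 mm below this point to 5 mm above. The dome lies 40 mm below this point. Turns with the tap.
- mat: Fixed grey silicone mat, 230 x 230 mm, 3 mm thick, flat on the bench: where the lid is put down. Origin at the centre of its underside.
- balance: Fixed precision balance, 320 mm long, 210 mm wide, red control panel at its front (-x, towards the robot). Origin on the bench under the middle of the pan, z up. Around the pan stands a fixed low glass frame, 190 x 190 mm outside, 4 mm thick, its top 100 mm above the bench (24 mm above the pan).
- pan (a point): Centre of the top of the square steel weighing pan (158 x 158 mm), 76 mm above the bench; axes as the balance's. The open hood stands upright behind the pan, 97 to 107 mm from the pan's centre, up to about 300 mm over the bench.
- hood (a joint): Clear hood of the balance, a box 195 x 192 mm, 78 mm high, open below, hinged along the balance's y at the back of the glass frame. 0 = closed on the frame (as at the start), 1.62 rad = up and back against its stop. Its spring pulls it shut below about 0.9 rad and holds it open above; it takes about 3 N at the handle either way.
- hood_hinge (a point): Middle of the hood's hinge axis, 97.5 mm behind the pan's centre (balance +x) and 102 mm above the bench; axes as the balance's, the hood turns about y.
- hood_handle (a point): Middle of the hood's steel handle bar: round, 10 mm thick, 100 mm long along y, 43 mm off the hood's front face. Closed it is 236 mm in front of the hinge (-x) and 55 mm above it; at the stop it is 66 mm behind the hinge, 335 mm over the bench. Axes turn with the hood. Fingers pointing down and closing along the balance's x hold it all the way; it turns between them.
- bottle1: Weighing bottle, amber glass, black stopper, 82 mm high, 0.08 to 0.15 kg, loose. Two to four are present (None if absent), on the desiccator's plate at the start. Origin: centre of its underside, z up. Body 48 mm across, 50 mm high; stopper disc 42 mm across up to 56 mm; grip knob 18 mm across from 56 to 82 mm. The stopper does not come off.
- bottle2: Weighing bottle, amber glass, black stopper, 82 mm high, 0.08 to 0.15 kg, loose. Two to four are present (None if absent), on the desiccator's plate at the start. Origin: centre of its underside, z up. Body 48 mm across, 50 mm high; stopper disc 42 mm across up to 56 mm; grip knob 18 mm across from 56 to 82 mm. The stopper does not come off.
- bottle3: Weighing bottle, amber glass, black stopper, 82 mm high, 0.08 to 0.15 kg, loose. Two to four are present (None if absent), on the desiccator's plate at the start. Origin: centre of its underside, z up. Body 48 mm across, 50 mm high; stopper disc 42 mm across up to 56 mm; grip knob 18 mm across from 56 to 82 mm. The stopper does not come off.
- bottle4: Weighing bottle, amber glass, black stopper, 82 mm high, 0.08 to 0.15 kg, loose. Two to four are present (None if absent), on the desiccator's plate at the start. Origin: centre of its underside, z up. Body 48 mm across, 50 mm high; stopper disc 42 mm across up to 56 mm; grip knob 18 mm across from 56 to 82 mm. The stopper does not come off.
- tub: White plastic reagent tub, 88 mm across, 97 mm high, loose; leave it alone. Origin at the centre of its underside.
- beaker: Empty glass beaker, 72 mm across, 95 mm high, loose; leave it alone. Origin at the centre of its underside.
- spatula: Steel spatula lying on the bench, 172 mm long along its x, 4 mm thick, loose; leave it alone. Origin under its middle.

How it is judged:
By the outcome, as a careful person would: the job done as asked, in the order asked, and still so for the second after the job is handed in, with the robot touching nothing.
Of bottle1, bottle2, bottle3, bottle4 only 2 to 4 are there at a start; the rules pass over those that are not, and their reading is None.
At some moment in a run one of bottle1, bottle2, bottle3, bottle4 may be knocked a few centimetres aside while the robot is not near it.
It also fails if it takes over 210 s, if anything falls off the work surface, if the arm or the gripper's body presses on something with over 40 N, if the wrist force passes 120 N, or if a joint passes its speed limit or range.

## Working session

There is one attempt and no reset: what is moved stays moved. The work goes in short steps, Python scripts to look and compute and a shell command to move; the robot and the scene stay as the last step left them, time stands still between calls to the robot, and variables do not carry over. Pictures are saved under pics/ and viewed, at most 14 in all, crops included, and the job is handed in when it is done.

```bash
ls; mkdir -p pics; cat > h.py <<'E'
import numpy as np, cv2
from plant import ctrl, viewer
from scipy.spatial.transform import Rotation as R
def snap(name,fn,scale=1,crop=None):
    c=viewer.read_camera(name); np.save('pics/'+fn+'.npy',c,allow_pickle=True)
    im=cv2.cvtColor(np.asarray(c['pixels']),cv2.COLOR_RGB2BGR)
    if crop: im=im[crop[1]:crop[3],crop[0]:crop[2]]
    im=cv2.resize(im,None,fx=scale,fy=scale,interpolation=cv2.INTER_CUBIC)
    cv2.imwrite('pics/'+fn+'.png',im); return c
def load(fn): return np.load('pics/'+fn+'.npy',allow_pickle=True).item()
def crop(fn,out,x0,y0,x1,y1,s):
    im=cv2.cvtColor(np.asarray(load(fn)['pixels']),cv2.COLOR_RGB2BGR)[y0:y1,x0:x1]
    cv2.imwrite('pics/'+out+'.png',cv2.resize(im,None,fx=s,fy=s,interpolation=cv2.INTER_CUBIC))
def pose(c):
    return np.array(c['xyz']),R.from_quat(c['orientation'])
def px(c,uv,z):
    "pixel -> world point on plane z"
    p,r=pose(c); u=cv2.undistortPoints(np.array([[uv]],float),np.array(c['camera_matrix']),np.array(c['dist_coeffs']))[0,0]
    d=r.apply([u[0],u[1],1]); return p+d*(z-p[2])/d[2]
def proj(c,P):
    p,r=pose(c); q=r.inv().apply(np.atleast_2d(P)-p)
    return cv2.projectPoints(q,np.zeros(3),np.zeros(3),np.array(c['camera_matrix']),np.array(c['dist_coeffs']))[0][:,0]
def tool(target,yaw=None):
    "shift in tool axes from present pose to world TCP target"
    s=ctrl.get_state(); r=R.from_quat(s['tcp_rot'])
    print('tool shift',np.round(r.inv().apply(np.array(target)-s['eef_pos']),4))
def st():
    s=ctrl.get_state(); r=R.from_quat(s['tcp_rot']).as_matrix()
    print(round(s['time'],2),np.round(s['eef_pos'],4),'x',np.round(r[:,0],3),'y',np.round(r[:,1],3),'q',np.round(s['qpos'],2),'F',np.round(s['contact_force'],1),s['opening'])
E
python3 - <<'E'
from h import *
st()
for n in('scene','top'):
    c=snap(n,n+'0',1.5); print(n,c['xyz'],c['orientation'],c['camera_matrix'],c['dist_coeffs'])
E
```

```text
(no output)
```

View pics/top0.png

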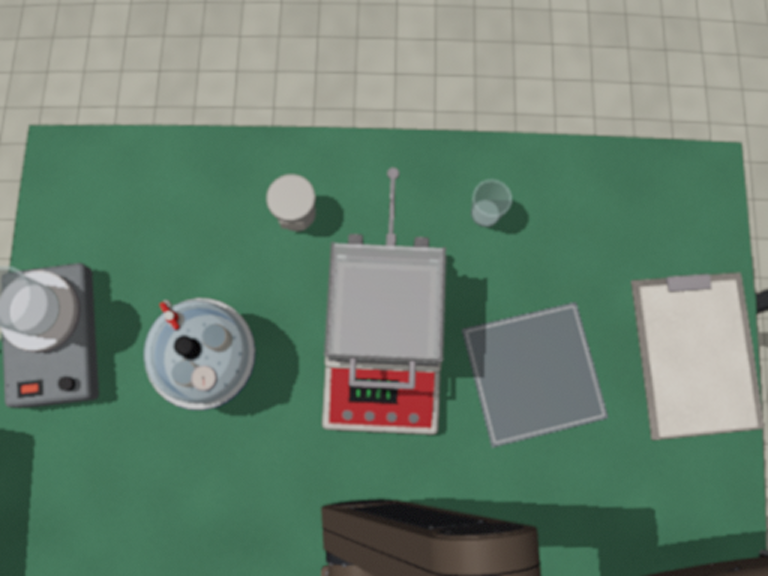

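View pics/scene0.png

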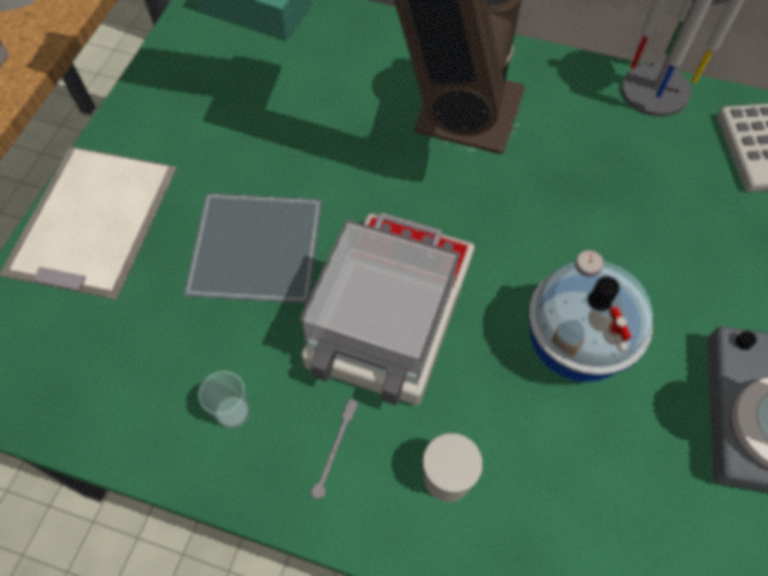

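The top picture shows the desiccator at about (133,236) px, the balance centre at (257,203), the mat at (357,250), with the robot at the bottom. The scene picture agrees. I'll enlarge both areas.

```bash
python3 - <<'E'
from h import *
a='top0'
crop(a,'t_des',90,190,180,280,6)
crop(a,'t_bal',208,155,408,300,4)
E
```

```text
(no output)
```

View pics/t_des.png

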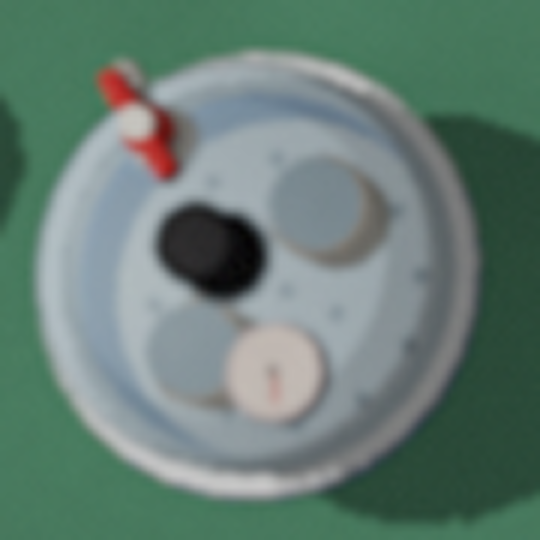

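View pics/t_bal.png

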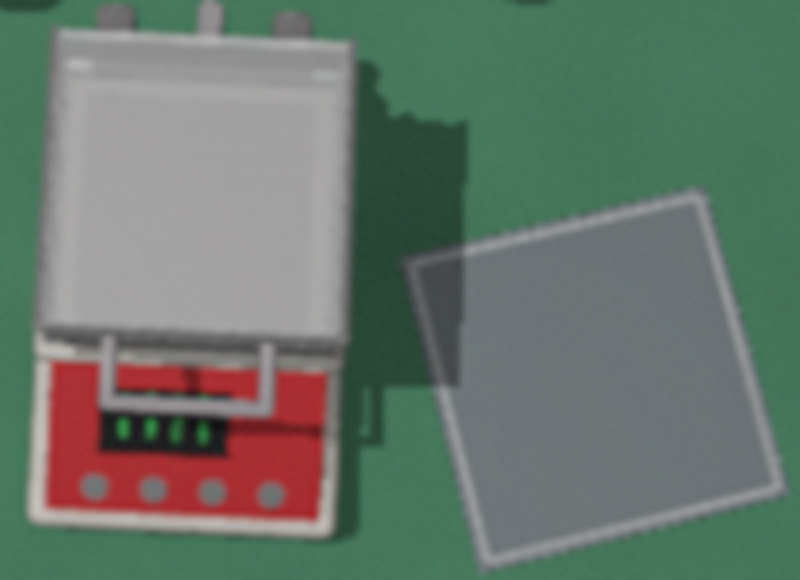

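The crops show the knob top at about (195,245), tap bar ends at (108,80) and (165,170), and the gauge at (275,372). Two bottle discs show at (320,205) and (200,355). In the second crop the handle ends are (104,402) and (270,410), with the mat's four corners clear.

```bash
python3 - <<'E'
from h import *
c=load('top0'); s=load('scene0')
D=lambda u,v,z:px(c,(90+(u+.5)/6-.5,190+(v+.5)/6-.5),z)
B=lambda u,v,z:px(c,(208+(u+.5)/4-.5,155+(v+.5)/4-.5),z)
for n,a in dict(knobtop=(192,243,.219),gauge=(275,372,.192),tap=(138,122,.210),tapA=(108,80,.21),tapB=(167,170,.21),flange=(258,275,.108),b1=(320,205,.106),b2=(200,355,.106)).items(): print(n,D(*a).round(4))
for n,a in dict(hL=(104,402,.157),hR=(270,410,.157),tl=(55,30,.18),tr=(355,42,.18),fl=(38,328,.18),fr=(348,343,.18)).items(): print(n,B(*a).round(4))
m=[B(u,v,.003) for u,v in((405,262),(700,188),(787,490),(485,570))]
print('mat',np.mean(m,0).round(4),[np.round(x,3) for x in m])
# knob from scene
S=lambda u,v,z:px(s,((u+.5)/1.5-.5,(v+.5)/1.5-.5),z)
print('scene knobtop',S(606,286,.219).round(4),'gauge',S(590,262,.192).round(4),'tap',S(620,321,.21).round(4))
E
```

```text
knobtop [0.4662 0.3164 0.219 ]
gauge [0.4173 0.2856 0.192 ]
tap [0.5166 0.3451 0.21  ]
tapA [0.5338 0.3591 0.21  ]
tapB [0.497  0.3315 0.21  ]
flange [0.4663 0.3162 0.108 ]
b1 [0.4984 0.291  0.106 ]
b2 [0.4304 0.3403 0.106 ]
hL [0.4182 0.0451 0.157 ]
hR [ 0.4158 -0.0592  0.157 ]
tl [0.6523 0.0831 0.18  ]
tr [ 0.6494 -0.1085  0.18  ]
fl [0.4612 0.0866 0.18  ]
fr [ 0.4567 -0.1058  0.18  ]
mat [ 0.4565 -0.2978  0.003 ] [array([ 0.535, -0.161,  0.003]), array([ 0.595, -0.376,  0.003]), array([ 0.378, -0.435,  0.003]), array([ 0.319, -0.219,  0.003])]
scene knobtop [0.4755 0.3146 0.219 ] gauge [0.4239 0.2879 0.192 ] tap [0.5213 0.3457 0.21  ]
```

```bash
cat >> h.py <<'E'
def go(target,psi=None,tilt=0.):
    "row to reach world TCP with tool x yaw psi, tool down (tilt: leans fingers towards -x about world y)"
    s=ctrl.get_state(); r=R.from_quat(s['tcp_rot'])
    d=r.inv().apply(np.array(target)-s['eef_pos']); rv=np.zeros(3)
    if psi is not None:
        w=R.from_euler('y',tilt)*R.from_euler('z',psi)*R.from_euler('x',np.pi); rv=(r.inv()*w).as_rotvec()
    n=max(np.linalg.norm(d)/.0625,np.linalg.norm(rv)/.188)
    print('row',np.round(d,4),np.round(rv,3),'rows %.1f'%n)
E
python3 inch.py '[[0.486,-0.349,-0.1,0,0,0,0.5],[0.486,-0.349,-0.1,0,0,0,0.5],[0.486,-0.349,-0.1,0,0,0,0.5],[0.486,-0.349,-0.1,0,0,0,0.5],[0.486,-0.349,-0.1,0,0,0,0.5],[0.486,-0.349,-0.1,0,0,0,0.5],[0.486,-0.349,-0.1,0,0,0,0.5],[0.486,-0.349,-0.1,0,0,0,0.5],[0.486,-0.349,-0.1,0,0,0,0.5],[0.486,-0.349,-0.1,0,0,0,0.5]]' 40
python3 -c "
from h import *
st(); go((.517,.345,.29),.645)"
```

```text
time: 1.35
eef_pos: [0.5511, -0.1977, 0.3314]
tcp_rot: [0.993, 0.121, 0.0, -0.0]
contact_force: [0.6, -0.1, 0.4]
opening: 0.498
finger_force: 0.0
1.35 [ 0.5511 -0.1977  0.3314] x [0.97  0.241 0.   ] y [ 0.241 -0.97  -0.   ] q [-0.52  0.03  1.68  0.    1.43  0.81] F [ 0.6 -0.1  0.4] 0.4980437797327937
row [ 0.0978 -0.535   0.0415] [-0.    -0.    -0.401] rows 8.7
```

```bash
python3 inch.py '[[0.098,-0.535,0.041,0,0,-0.4,0.5],[0.098,-0.535,0.041,0,0,-0.4,0.5],[0.098,-0.535,0.041,0,0,-0.4,0.5],[0.098,-0.535,0.041,0,0,-0.4,0.5],[0.098,-0.535,0.041,0,0,-0.4,0.5],[0.098,-0.535,0.041,0,0,-0.4,0.5],[0.098,-0.535,0.041,0,0,-0.4,0.5],[0.098,-0.535,0.041,0,0,-0.4,0.5],[0.098,-0.535,0.041,0,0,-0.4,0.5],[0.098,-0.535,0.041,0,0,-0.4,0.5]]'
python3 -c "
from h import *
st(); c=snap('wrist','w1',1.5); print(proj(c,[[.5166,.3451,.21],[.4663,.3163,.219]]),c['xyz'])"
```

```text
time: 2.6
eef_pos: [0.5156, 0.3453, 0.2888]
tcp_rot: [0.948, 0.318, -0.001, -0.0]
contact_force: [0.0, 0.1, 0.5]
opening: 0.501
finger_force: 0.0
2.6 [0.5156 0.3453 0.2888] x [ 0.798  0.602 -0.002] y [ 0.602 -0.798 -0.001] q [0.43 0.13 1.65 0.   1.36 1.35] F [0.  0.1 0.5] 0.501449760570179
[[250.68288551 197.20338335]
 [241.88847942 266.71590885]] [0.56987211 0.38350664 0.43281025]
```

View pics/w1.png

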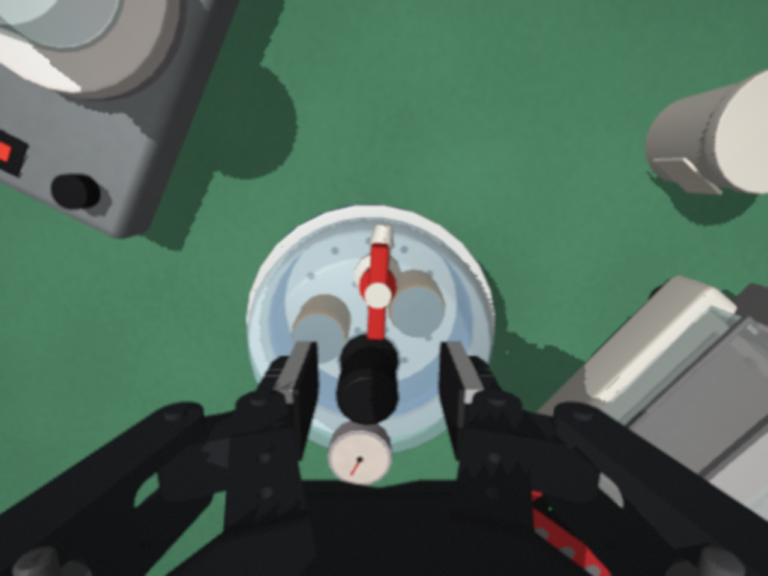

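The white tap cap is at (377,295), within 1 px of the prediction, and the bar runs almost along the tool's x. Descend, grip and turn.

```bash
python3 -c "
from h import *
c=load('w1'); 
k=px(c,(367/1.5,394/1.5),.219);t=px(c,(377/1.5,295/1.5),.21);a=px(c,(380/1.5,245/1.5),.21);b=px(c,(376/1.5,338/1.5),.21)
print(k,t,np.arctan2(*(t-k)[1::-1]),np.arctan2(*(a-b)[1::-1])); go((.5166,.3451,.187),.605)"
python3 inch.py '[[0.001,0.001,0.05,0,0,0.04,0.5],[0.001,0.001,0.102,0,0,0.04,0.5],[0.001,0.001,0.102,0,0,0.04,0.5],[0.001,0.001,0.102,0,0,0.04,0],[0.001,0.001,0.102,0,0,0.04,0],[0.001,0.001,0.102,0,0,0.04,0],[0.001,0.001,0.102,0,0,0.04,0]]' 40
```

```text
[0.47068568 0.31668961 0.219     ] [0.51727742 0.34495266 0.21      ] 0.5452662068617672 0.6051913842199703
row [ 0.0014 -0.0009  0.1022] [0.    0.002 0.039] rows 1.6
time: 3.52
eef_pos: [0.5199, 0.3433, 0.1919]
tcp_rot: [0.955, 0.296, 0.003, -0.0]
contact_force: [-1.4, -0.5, 6.7]
opening: 0.102
finger_force: 43.3
```

```bash
python3 inch.py '[[0,0,0,0,0,-0.18,0],[0,0,0,0,0,-0.36,0],[0,0,0,0,0,-0.54,0],[0,0,0,0,0,-0.72,0],[0,0,0,0,0,-0.9,0],[0,0,0,0,0,-1.08,0],[0,0,0,0,0,-1.26,0],[0,0,0,0,0,-1.4,0],[0,0,0,0,0,-1.48,0],[0,0,0,0,0,-1.48,0]]'
python3 -c "
from h import *
st();s=ctrl.get_state();print(s['wrist_torque'],s['finger_force'])"
```

```text
time: 4.78
eef_pos: [0.5205, 0.3432, 0.1919]
tcp_rot: [0.505, 0.863, 0.003, 0.002]
contact_force: [-0.1, -0.0, 5.2]
opening: 0.104
finger_force: 43.2
4.78 [0.5205 0.3432 0.1919] x [-0.49   0.872 -0.001] y [0.872 0.49  0.007] q [ 0.42  0.2   1.75 -0.    1.18 -0.09] F [-0.1 -0.   5.2] 0.10425087223139791
[ 0.08140857 -0.03647523  0.04765791] 43.18266749382019
```

```bash
python3 inch.py '[[0,0,0,0,0,0,0.35],[0,0,0,0,0,0,0.35],[0,0,0,0,0,0,0.35],[0,0,-0.05,0,0,0,0.35],[0,0,-0.09,0,0,0,0.7],[0,0,-0.09,0,0,0,0.7]]' 60
python3 -c "
from h import *
st();go((.468,.316,.282),.54)"
```

```text
time: 5.52
eef_pos: [0.5202, 0.3434, 0.2833]
tcp_rot: [0.505, 0.863, 0.003, 0.003]
contact_force: [0.0, -0.7, 0.5]
opening: 0.7
finger_force: 0.0
5.53 [0.5202 0.3434 0.2833] x [-0.489  0.872 -0.001] y [0.872 0.489 0.009] q [ 0.42  0.13  1.66 -0.    1.34 -0.09] F [ 0.  -0.7  0.5] 0.6998275285949216
row [ 0.0016 -0.0589  0.0008] [ 0.007 -0.006  1.542] rows 8.2
```

```bash
python3 inch.py '[[0.002,-0.059,0,0,0,0.18,0.7],[0.002,-0.059,0,0,0,0.36,0.7],[0.002,-0.059,0,0,0,0.54,0.7],[0.002,-0.059,0,0,0,0.72,0.7],[0.002,-0.059,0,0,0,0.9,0.7],[0.002,-0.059,0,0,0,1.08,0.7],[0.002,-0.059,0,0,0,1.26,0.7],[0.002,-0.059,0,0,0,1.44,0.7],[0.002,-0.059,0,0,0,1.54,0.7],[0.002,-0.059,0,0,0,1.54,0.7]]'
python3 -c "
from h import *
st();go((.468,.316,.191),.54);c=snap('wrist','w2',1.5)
print(1.5*proj(c,[[.468,.316,.219]]))"
```

```text
time: 6.78
eef_pos: [0.4654, 0.3152, 0.2768]
tcp_rot: [0.963, 0.268, -0.001, 0.0]
contact_force: [0.1, -0.3, -0.2]
opening: 0.701
finger_force: 0.0
6.78 [0.4654 0.3152 0.2768] x [ 0.856  0.517 -0.003] y [ 0.517 -0.856 -0.   ] q [ 0.41  0.01  1.81 -0.    1.33  1.44] F [ 0.1 -0.3 -0.2] 0.7005812819996975
row [0.0029 0.0007 0.0858] [-0.     0.003  0.003] rows 1.4
[[375.43150098 304.38731636]]
```

View pics/w2.png

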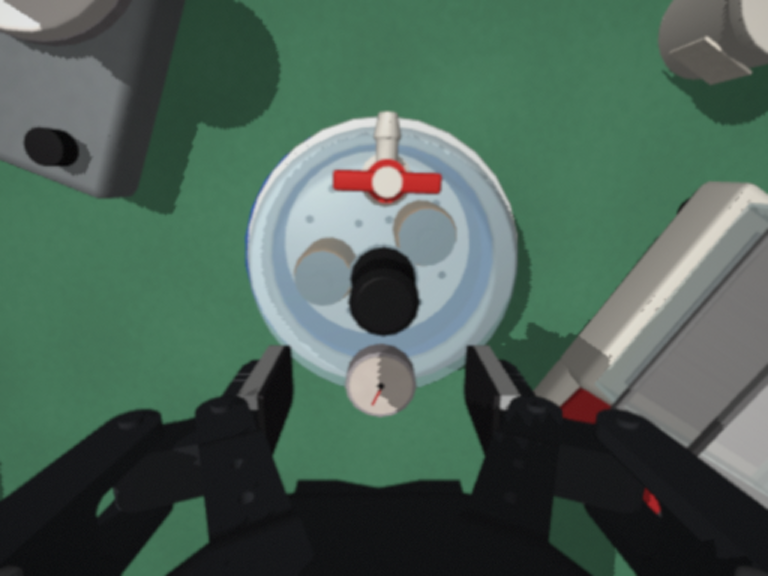

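Tap bar now lies crosswise (333–441,182), so it is open. The knob top is at (384,300), about 4.5 mm off the prediction.

```bash
python3 -c "
from h import *
c=load('w2');q=lambda u,v,z:px(c,((u+.5)/1.5-.5,(v+.5)/1.5-.5),z)
k=q(384,300,.219);t=q(387,182,.21);g=q(381,384,.192);print(k,t,g,np.arctan2(*(t-g)[1::-1]),(t+(g-t)*.5))
print('flange px guess',q(382,253,.115))
go((k[0],k[1],.191),.54)"
```

```text
[0.47213974 0.31374465 0.219     ] [0.52052991 0.34141538 0.21      ] [0.42043969 0.2839613  0.192     ] 0.52109966190719 [0.4704848  0.31268834 0.201     ]
flange px guess [0.47510202 0.31580066 0.115     ]
row [0.0051 0.0048 0.086 ] [-0.     0.002  0.004] rows 1.4
```

```bash
python3 inch.py '[[0.005,0.005,0.04,0,0,0.02,0.7],[0.005,0.005,0.086,0,0,0.02,0.7],[0.005,0.005,0.086,0,0,0.02,0.7],[0.005,0.005,0.086,0,0,0.02,0.7],[0.005,0.005,0.086,0,0,0.02,0],[0.005,0.005,0.086,0,0,0.02,0],[0.005,0.005,0.086,0,0,0.02,0],[0.005,0.005,0.086,0,0,0.02,0]]' 60
python3 -c "
from h import *
st()"
```

```text
time: 7.82
eef_pos: [0.4738, 0.3152, 0.1957]
tcp_rot: [0.966, 0.258, 0.002, -0.001]
contact_force: [-2.8, 3.0, 7.0]
opening: 0.4
finger_force: 60.5
7.83 [0.4738 0.3152 0.1957] x [0.867 0.498 0.005] y [ 0.498 -0.867 -0.002] q [0.41 0.08 1.88 0.   1.18 1.46] F [-2.8  3.   7. ] 0.39969619403132345
```

```bash
python3 inch.py '[[0,0,-0.01,0,0,0,0],[0,0,-0.03,0,0,0,0],[0,0,-0.06,0,0,0,0],[0,0,-0.1,0,0,0,0],[0,0,-0.14,0,0,0,0],[0,0,-0.16,0,0,0,0],[0,0,-0.16,0,0,0,0]]'
python3 -c "
from h import *
st(); c=snap('top','t2',1); go((.50,0,.355),.4);go((.4565,-.298,.355),-.5)"
```

```text
time: 8.7
eef_pos: [0.4734, 0.3139, 0.354]
tcp_rot: [0.966, 0.258, 0.002, -0.0]
contact_force: [-0.2, 0.2, -6.3]
opening: 0.399
finger_force: 60.8
8.7 [0.4734 0.3139 0.354 ] x [0.867 0.498 0.003] y [ 0.498 -0.867  0.001] q [ 0.41 -0.02  1.7  -0.    1.46  1.46] F [-0.2  0.2 -6.3] 0.3992562878555155
row [-0.1325  0.2855 -0.0032] [0.    0.001 0.122] rows 5.0
row [-0.3188  0.5222 -0.003 ] [0.000e+00 1.000e-03 1.022e+00] rows 9.8
```

```bash
python3 inch.py '[[-0.01,0.025,0,0,0,0,0],[-0.025,0.065,0,0,0,0,0],[-0.042,0.107,0,0,0,0,0],[-0.059,0.15,0,0,0,0,0],[-0.076,0.193,0,0,0,0,0],[-0.093,0.236,0,0,0,0,0],[-0.108,0.275,0,0,0,0,0],[-0.12,0.3,0,0,0,0,0],[-0.142,0.325,0,0,0,0,0],[-0.165,0.35,0,0,0,0,0]]' 70
python3 inch.py '[[-0.02,0.023,0,0,0,0,0],[-0.044,0.05,0,0,0,0,0],[-0.07,0.08,0,0,0,0,0],[-0.096,0.11,0,0,0,0,0],[-0.12,0.137,0,0,0,0,0],[-0.14,0.16,0,0,0,0,0],[-0.15,0.171,0,0,0,0,0],[-0.153,0.174,0,0,0,0,0],[-0.153,0.174,0,0,0,0,0]]'
python3 -c "
from h import *
st(); go((.459,-.299,.11),.52);snap('top','t3',1.5);c=snap('scene','s3',1)
t=load('t2');crop('t2','t2c',90,170,190,290,5)"
```

```text
time: 10.0
eef_pos: [0.503, -0.0726, 0.3488]
tcp_rot: [0.966, 0.258, -0.002, -0.002]
contact_force: [0.9, 0.6, -6.5]
opening: 0.397
finger_force: 71.5
time: 11.12
eef_pos: [0.4583, -0.2982, 0.3516]
tcp_rot: [0.966, 0.258, -0.0, -0.001]
contact_force: [-0.4, 0.5, -7.2]
opening: 0.396
finger_force: 71.5
11.12 [ 0.4583 -0.2982  0.3516] x [0.867 0.499 0.   ] y [ 0.499 -0.867 -0.002] q [-0.76 -0.07  1.74  0.    1.47  0.29] F [-0.4  0.5 -7.2] 0.39630630327328104
row [1.000e-04 1.400e-03 2.416e-01] [-0.002 -0.     0.002] rows 3.9
```

View pics/t3.png

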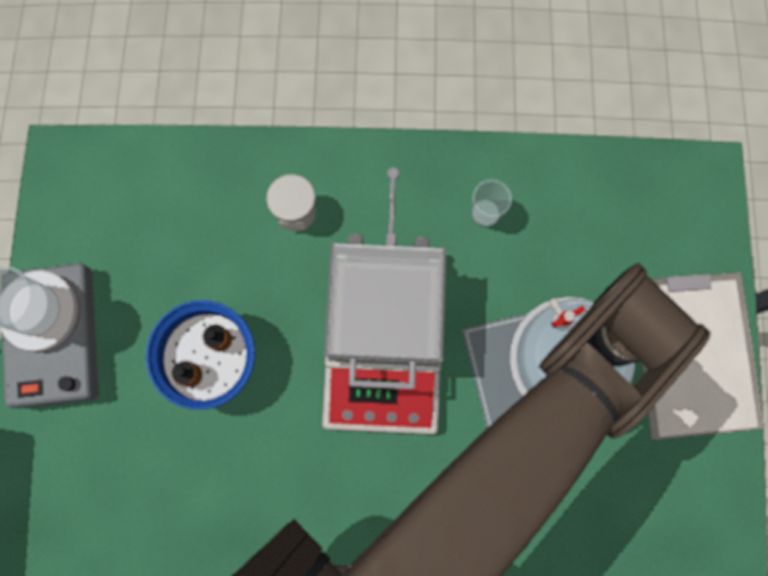

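Picture shows exactly two bottles, at (216,335) and (186,374), in the open blue bowl, and the lid held above the mat.

```bash
python3 inch.py '[[0,0.001,0.04,0,0,0,0],[0,0.001,0.09,0,0,0,0],[0,0.001,0.14,0,0,0,0],[0,0.001,0.19,0,0,0,0],[0,0.001,0.22,0,0,0,0],[0,0.001,0.24,0,0,0,0],[0,0.001,0.248,0,0,0,0],[0,0.001,0.254,0,0,0,0],[0,0.001,0.258,0,0,0,0],[0,0.001,0.258,0,0,0,0]]'
```

```text
time: 12.48
eef_pos: [0.459, -0.3, 0.0948]
tcp_rot: [0.966, 0.258, 0.0, 0.0]
contact_force: [1.4, 0.5, -6.3]
opening: 0.396
finger_force: 71.3
```

```bash
python3 - <<'E'
from h import *
c=load('t3'); im=cv2.cvtColor(np.asarray(c['pixels']),cv2.COLOR_RGB2HSV)
m=((im[...,0]>105)&(im[...,0]<130)&(im[...,1]>140)).astype(np.uint8); m[:,:80]=0;m[:,185:]=0
ys,xs=np.nonzero(m); print(len(xs)); hull=cv2.convexHull(np.c_[xs,ys].astype(np.int32)); print(cv2.fitEllipse(hull), px(c,cv2.fitEllipse(hull)[0],.1))
crop('t3','t3c',94,195,174,275,7)
E
```

```text
1444
((133.48239135742188, 236.1446075439453), (71.01467895507812, 73.0103530883789), 42.117408752441406) [0.46529101 0.31568265 0.1       ]
```

View pics/t3c.png

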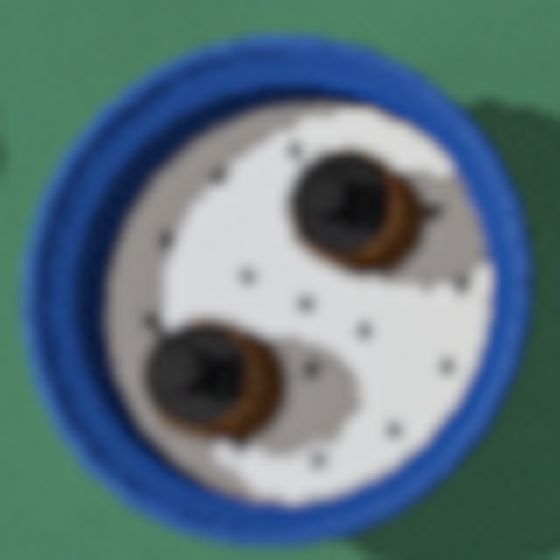

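Crop shows both bottles upright with knobs near (350,200) and (205,370). The lid is not yet touching the mat, so lower it a little, release and rise.

```bash
python3 inch.py '[[0,0,0.002,0,0,0,0],[0,0,0.003,0,0,0,0],[0,0,0.004,0,0,0,0],[0,0,0.005,0,0,0,0],[0,0,0.005,0,0,0,0]]'
```

```text
time: 13.1
eef_pos: [0.4593, -0.3009, 0.0937]
tcp_rot: [0.966, 0.258, -0.0, 0.0]
contact_force: [-7.8, 3.7, 12.8]
opening: 0.395
finger_force: 73.8
```

```bash
python3 inch.py '[[0,0,0.002,0,0,0,0.7],[0,0,0.001,0,0,0,0.7],[0,0,0.001,0,0,0,0.7],[0,0,-0.04,0,0,0,0.7],[0,0,-0.1,0,0,0,0.7],[0,0,-0.16,0,0,0,0.5],[0,0,-0.2,0,0,0,0.5],[0,0,-0.2,0,0,0,0.5]]' 40
python3 -c "
from h import *
st(); c=snap('wrist','w4',1.5); go((.43,-.009,.30),1.554);go((.43,-.009,.30),-1.588)"
```

```text
time: 14.1
eef_pos: [0.4605, -0.3013, 0.2945]
tcp_rot: [0.966, 0.258, 0.003, 0.004]
contact_force: [-0.3, 1.1, 0.0]
opening: 0.498
finger_force: 0.0
14.1 [ 0.4605 -0.3013  0.2945] x [0.867 0.499 0.003] y [ 0.498 -0.867  0.009] q [-0.76 -0.04  1.82  0.    1.35  0.28] F [-0.3  1.1  0. ] 0.4977565650231069
row [ 0.1197 -0.2673 -0.0097] [ 4.000e-03  1.000e-03 -1.032e+00] rows 5.5
row [ 0.1197 -0.2673 -0.0097] [ 1.00e-03 -5.00e-03  2.11e+00] rows 11.2
```

View pics/w4.png

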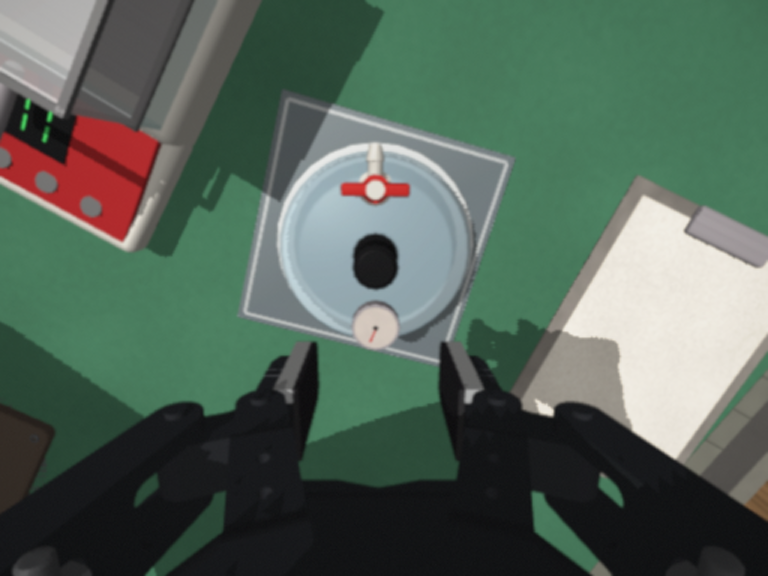

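The lid stands flat and fully on the mat; knob at (375,262).

```bash
python3 inch.py '[[0.128,-0.264,0.0,0,0,-0.18,0.45],[0.128,-0.264,0,0,0,-0.36,0.45],[0.128,-0.264,0,0,0,-0.54,0.45],[0.128,-0.264,0,0,0,-0.72,0.45],[0.128,-0.264,0,0,0,-0.9,0.45],[0.128,-0.264,0,0,0,-1.03,0.45],[0.128,-0.264,0.02,0,0,-1.03,0.45],[0.128,-0.264,0.02,0,0,-1.03,0.45],[0.128,-0.264,0.02,0,0,-1.03,0.45]]'
python3 -c "
from h import *
st(); c=snap('wrist','w5',1.5); print(1.5*proj(c,[[.421,.043,.157],[.421,-.061,.157]]))"
```

```text
time: 15.28
eef_pos: [0.4379, -0.0072, 0.2686]
tcp_rot: [0.714, 0.7, -0.0, -0.001]
contact_force: [-1.3, -0.1, -0.7]
opening: 0.454
finger_force: 0.0
15.28 [ 0.4379 -0.0072  0.2686] x [0.019 1.    0.   ] y [ 1.    -0.019 -0.002] q [-0.25 -0.29  2.09  0.    1.35 -0.23] F [-1.3 -0.1 -0.7] 0.4542290471563142
[[346.85864956 197.10336369]
 [353.01306876 361.8189583 ]]
```

View pics/w5.png

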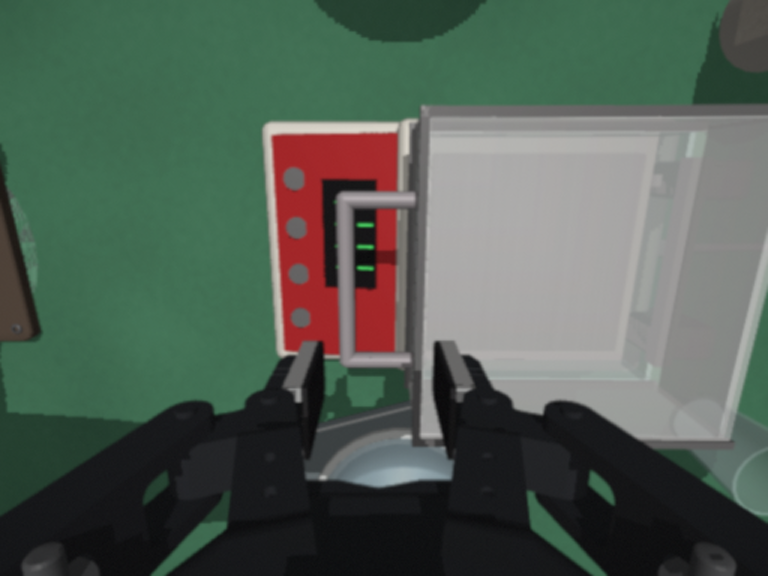

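Handle bar runs from (345,200) to (347,360) in the wrist picture.

```bash
python3 -c "
from h import *
c=load('w5');q=lambda u,v,z:px(c,((u+.5)/1.5-.5,(v+.5)/1.5-.5),z)
a=q(345.5,198,.157);b=q(347.5,361,.157);m=(a+b)/2;print(a,b,m)
print(q(422,107,.18),q(418,442,.18))
go((m[0],m[1],.138),1.57);go((m[0],m[1],.22),1.57)"
```

```text
[0.42005142 0.04264983 0.157     ] [ 0.41731518 -0.06018487  0.157     ] [ 0.4186833  -0.00876752  0.157     ]
[0.46189259 0.08776862 0.18      ] [ 0.46089524 -0.1046646   0.18      ]
row [-0.0018 -0.0194  0.1312] [-0.001 -0.    -0.019] rows 2.1
row [-0.0018 -0.0194  0.0492] [-0.001 -0.    -0.019] rows 0.8
```

```bash
python3 inch.py '[[-0.002,-0.019,0.02,0,0,0,0.45],[-0.002,-0.019,0.05,0,0,0,0.45],[-0.002,-0.019,0.05,0,0,0,0.45],[-0.002,-0.019,0.05,0,0,0,0.45]]'
python3 -c "
from h import *
st();go((.4187,-.009,.138))"
```

```text
time: 15.82
eef_pos: [0.42, -0.0091, 0.2208]
tcp_rot: [0.714, 0.7, 0.001, 0.001]
contact_force: [0.2, -0.4, 0.8]
opening: 0.446
finger_force: 0.0
15.82 [ 0.42   -0.0091  0.2208] x [ 0.019  1.    -0.   ] y [ 1.    -0.019  0.002] q [-0.26 -0.3   2.18  0.    1.26 -0.25] F [ 0.2 -0.4  0.8] 0.4460570902914725
row [ 0.0002 -0.0014  0.0827] [0. 0. 0.] rows 1.3
```

```bash
python3 inch.py '[[0,-0.001,0.03,0,0,0,0.45],[0,-0.001,0.06,0,0,0,0.45],[0,-0.001,0.082,0,0,0,0.45],[0,-0.001,0.082,0,0,0,0.45],[0,-0.001,0.082,0,0,0,0],[0,-0.001,0.082,0,0,0,0],[0,-0.001,0.082,0,0,0,0]]' 40
python3 - <<'E'
from h import *
st()
# handle arc: world offset from present handle, for phi
import numpy as np
r=np.hypot(.236,.055);a0=np.arctan2(.055,-.236)
for phi in np.arange(0,1.63,.18): print(round(phi,2),np.round([r*np.cos(a0-phi)+.236, r*np.sin(a0-phi)-.055],4))
print(np.round([r*np.cos(a0-1.62)+.236, r*np.sin(a0-1.62)-.055],4))
E
```

```text
time: 16.7
eef_pos: [0.4178, -0.0091, 0.1392]
tcp_rot: [0.714, 0.701, -0.001, -0.0]
contact_force: [-6.5, -0.2, 5.6]
opening: 0.096
finger_force: 39.0
16.7 [ 0.4178 -0.0091  0.1392] x [ 0.018  1.    -0.001] y [ 1.    -0.018 -0.002] q [-0.26 -0.21  2.26 -0.    1.09 -0.25] F [-6.5 -0.2  5.6] 0.09636545029192967
0.0 [0. 0.]
0.18 [0.0137 0.0414]
0.36 [0.0345 0.0796]
0.54 [0.0619 0.1135]
0.72 [0.0948 0.142 ]
0.9 [0.1324 0.1641]
1.08 [0.1733 0.1791]
1.26 [0.2162 0.1865]
1.44 [0.2598 0.1862]
1.62 [0.3025 0.178 ]
[0.3025 0.178 ]
```

```bash
python3 inch.py '[[0,0.006,-0.021,0,0,0,0],[0,0.0137,-0.0414,0,0,0,0],[0,0.0235,-0.0610,0,0,0,0],[0,0.0345,-0.0796,0,0,0,0],[0,0.0475,-0.0970,0,0,0,0],[0,0.0619,-0.1135,0,0,0,0],[0,0.0948,-0.1420,0,0,0,0],[0,0.1324,-0.1641,0,0,0,0],[0,0.1733,-0.1791,0,0,0,0],[0,0.1733,-0.1791,0,0,0,0]]'
python3 -c "
from h import *
st()"
```

```text
time: 17.95
eef_pos: [0.5946, -0.0129, 0.3217]
tcp_rot: [0.714, 0.7, 0.002, 0.003]
contact_force: [-1.9, -1.2, 8.6]
opening: 0.097
finger_force: 41.1
17.95 [ 0.5946 -0.0129  0.3217] x [ 0.019  1.    -0.002] y [ 1.    -0.019  0.007] q [-0.19  0.05  1.68 -0.    1.4  -0.17] F [-1.9 -1.2  8.6] 0.09652578475520318
```

```bash
python3 inch.py '[[0,0.021,-0.005,0,0,0,0],[0,0.043,-0.0075,0,0,0,0],[0,0.065,-0.008,0,0,0,0],[0,0.0865,-0.007,0,0,0,0],[0,0.108,-0.004,0,0,0,0],[0,0.127,0.0,0,0,0,0],[0,0.127,0.0,0,0,0,0],[0,0.127,0.0,0,0,0,0.4],[0,0.127,0.0,0,0,0,0.4],[0,0.127,-0.06,0,0,0,0.4]]'
python3 -c "
from h import *
st()"
```

```text
time: 19.2
eef_pos: [0.7155, -0.0138, 0.3676]
tcp_rot: [0.714, 0.7, -0.005, -0.007]
contact_force: [0.9, -0.3, 0.2]
opening: 0.403
finger_force: 0.0
19.2 [ 0.7155 -0.0138  0.3676] x [0.019 1.    0.003] y [ 1.    -0.019 -0.017] q [-0.16  0.32  1.29  0.    1.55 -0.14] F [ 0.9 -0.3  0.2] 0.40298839688761817
```

```bash
python3 inch.py '[[0,-0.06,-0.01,0,0,0,0.4],[0.324,-0.253,-0.01,0,0,0,0.4],[0.324,-0.253,-0.01,0,0,0,0.4],[0.324,-0.253,-0.01,0,0,0,0.4],[0.324,-0.253,-0.01,0,0,0,0.4],[0.324,-0.253,-0.01,0,0,0,0.4],[0.324,-0.253,0.05,0,0,0,0.4],[0.324,-0.253,0.09,0,0,0,0.4],[0.324,-0.253,0.09,0,0,0,0.4],[0.324,-0.253,0.09,0,0,0,0.4]]'
python3 -c "
from h import *
st(); c=snap('wrist','w6',1.5); snap('top','t6',1.5)"
```

```text
time: 20.45
eef_pos: [0.4727, 0.3141, 0.2888]
tcp_rot: [0.714, 0.7, 0.001, 0.001]
contact_force: [-0.7, -0.1, 0.7]
opening: 0.4
finger_force: 0.0
20.45 [0.4727 0.3141 0.2888] x [0.019 1.    0.001] y [ 1.    -0.019  0.003] q [ 0.41  0.01  1.78 -0.    1.35  0.43] F [-0.7 -0.1  0.7] 0.40025987746756847
```

View pics/w6.png

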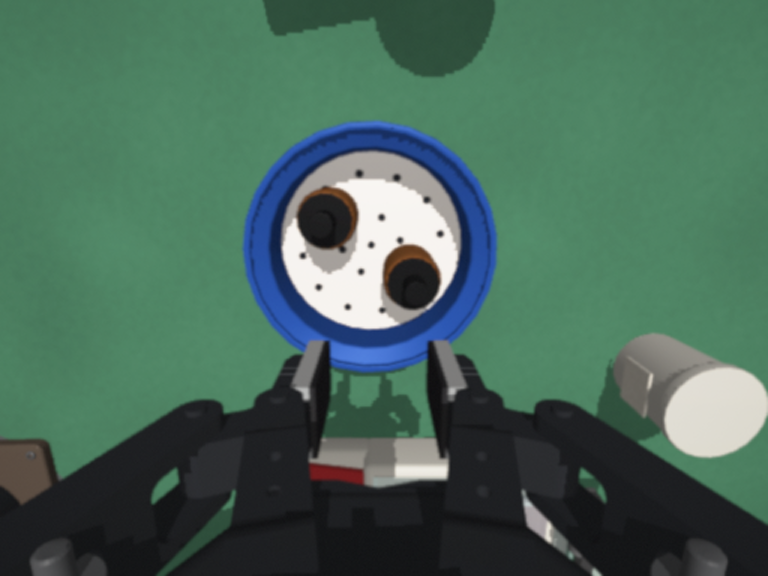

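View pics/t6.png

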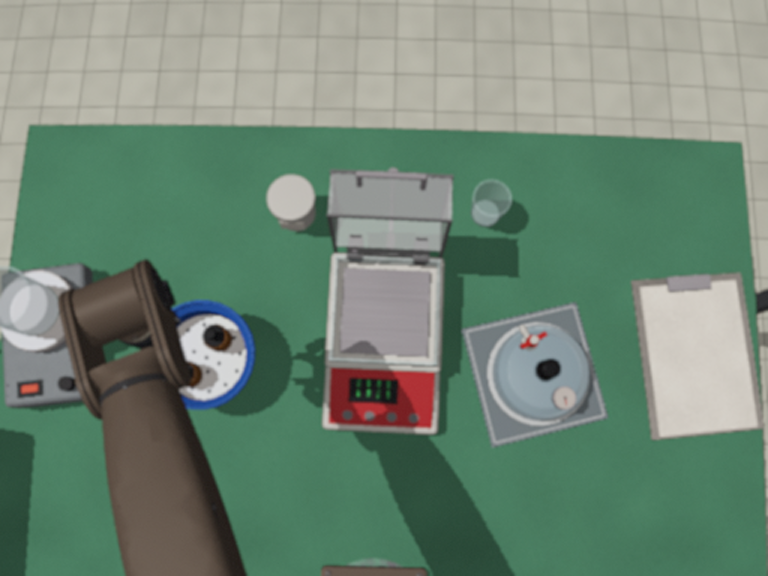

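Both bottles unmoved, knob tops at (415,291) and (321,224) in the wrist picture. In the top picture the hood stays open, with the pan centred at about (386,309).

```bash
python3 -c "
from h import *
c=load('w6');q=lambda u,v,z,c=c:px(c,((u+.5)/1.5-.5,(v+.5)/1.5-.5),z)
print('A',q(415,292,.132),q(411,283,.106));print('B',q(321,224,.132),q(326,221,.106));print('bowl',q(370,247,.105))
t=load('t6');print('pan',np.mean([q(u,v,.076,t) for u,v in((343,262),(433,264),(428,356),(340,354))],0))
a=q(415,292,.132);b=q(321,224,.132);go((a[0],a[1],.109));go((b[0],b[1],.109))"
```

```text
A [0.49979145 0.29371443 0.132     ] [0.49885431 0.29376627 0.106     ]
B [0.43433397 0.34405655 0.132     ] [0.43478546 0.34324732 0.106     ]
bowl [0.46741545 0.32268068 0.105     ]
pan [ 0.56094054 -0.01148983  0.076     ]
row [-0.0202  0.0254  0.1816] [0. 0. 0.] rows 3.0
row [ 0.0288 -0.0411  0.1813] [0. 0. 0.] rows 3.0
```

```bash
python3 inch.py '[[-0.021,0.026,0.05,0,0,0,0.4],[-0.021,0.026,0.11,0,0,0,0.4],[-0.021,0.026,0.16,0,0,0,0.4],[-0.021,0.026,0.18,0,0,0,0.4],[-0.021,0.026,0.18,0,0,0,0.4],[-0.021,0.026,0.18,0,0,0,0],[-0.021,0.026,0.18,0,0,0,0],[-0.021,0.026,0.18,0,0,0,0],[-0.021,0.026,0.18,0,0,0,0]]' 40
```

```text
time: 21.68
eef_pos: [0.4994, 0.2933, 0.1093]
tcp_rot: [0.714, 0.7, 0.003, 0.001]
contact_force: [1.2, 0.1, 7.0]
opening: 0.193
finger_force: 39.4
```

```bash
python3 inch.py '[[0,0,-0.03,0,0,0,0],[0,0,-0.08,0,0,0,0],[0,0,-0.13,0,0,0,0],[-0.04,0.007,-0.14,0,0,0,0],[-0.09,0.017,-0.14,0,0,0,0],[-0.14,0.026,-0.14,0,0,0,0],[-0.19,0.036,-0.14,0,0,0,0],[-0.24,0.045,-0.14,0,0,0,0],[-0.29,0.054,-0.14,0,0,0,0],[-0.32,0.06,-0.14,0,0,0,0]]' 40
python3 inch.py '[[-0.022,0.004,0,0,0,0,0],[-0.022,0.004,0,0,0,0,0],[-0.022,0.004,0.04,0,0,0,0],[-0.022,0.004,0.08,0,0,0,0],[-0.022,0.004,0.1,0,0,0,0],[-0.022,0.004,0.108,0,0,0,0],[-0.022,0.004,0.11,0,0,0,0],[-0.022,0.004,0.11,0,0,0,0]]'
```

```text
time: 22.92
eef_pos: [0.5506, -0.0303, 0.246]
tcp_rot: [0.714, 0.7, -0.0, -0.001]
contact_force: [-0.1, 0.6, -0.3]
opening: 0.192
finger_force: 39.3
time: 23.92
eef_pos: [0.5554, -0.0503, 0.1376]
tcp_rot: [0.714, 0.7, 0.001, 0.001]
contact_force: [1.3, 0.4, -2.0]
opening: 0.194
finger_force: 39.3
```

```bash
python3 inch.py '[[0,0,0.001,0,0,0,0],[0,0,0.002,0,0,0,0],[0,0,0.003,0,0,0,0],[0,0,0.003,0,0,0,0]]'
```

```text
time: 24.42
eef_pos: [0.5554, -0.0507, 0.1351]
tcp_rot: [0.714, 0.7, 0.0, 0.001]
contact_force: [-1.1, 0.5, 5.3]
opening: 0.195
finger_force: 40.0
```

```bash
python3 inch.py '[[0,0,0,0,0,0,0.4],[0,0,0,0,0,0,0.4],[0,0,-0.04,0,0,0,0.4],[0,0,-0.1,0,0,0,0.4],[0,0,-0.154,0,0,0,0.4],[0,0,-0.154,0,0,0,0.4]]'
python3 inch.py '[[0.363,-0.09,0,0,0,0,0.4],[0.363,-0.09,0,0,0,0,0.4],[0.363,-0.09,0,0,0,0,0.4],[0.363,-0.09,0,0,0,0,0.4],[0.363,-0.09,0,0,0,0,0.4],[0.363,-0.09,0,0,0,0,0.4],[0.363,-0.09,0,0,0,0,0.4],[0.363,-0.09,0,0,0,0,0.4],[0.363,-0.09,0,0,0,0,0.4]]'
cat >> h.py <<'E'
def darks(c,box,thr=75,lo=100):
    "dark blobs (sum-free max channel < thr) inside box x0,y0,x1,y1: centroid, area"
    im=np.asarray(c['pixels']).max(2); m=np.zeros_like(im); x0,y0,x1,y1=box
    m[y0:y1,x0:x1]=(im[y0:y1,x0:x1]<thr)
    n,l,s,cc=cv2.connectedComponentsWithStats(m.astype(np.uint8))
    return [(np.round(cc[i],1),s[i]) for i in range(1,n) if s[i]>lo]
E
python3 - <<'E'
from h import *
st(); c=snap('wrist','w7',1.5); snap('top','t7',1)
box=(180,95,320,220)
for f in('w6','w7'): print(f,darks(load(f),box,60))
E
```

```text
time: 25.18
eef_pos: [0.5573, -0.0511, 0.2939]
tcp_rot: [0.714, 0.7, 0.003, 0.005]
contact_force: [0.0, -0.1, -0.2]
opening: 0.394
finger_force: 0.0
time: 26.3
eef_pos: [0.4719, 0.3129, 0.2867]
tcp_rot: [0.714, 0.7, -0.001, -0.0]
contact_force: [0.4, -0.5, 0.0]
opening: 0.397
finger_force: 0.0
26.3 [0.4719 0.3129 0.2867] x [ 0.021  1.    -0.001] y [ 1.    -0.021 -0.001] q [ 0.41  0.01  1.79 -0.    1.35  0.43] F [ 0.4 -0.5  0. ] 0.3969599908056325Traceback (most recent call last):
  File "<stdin>", line 4, in <module>
  File "h.py", line 43, in darks
    return [(np.round(cc[i],1),s[i]) for i in range(1,n) if s[i]>lo]
                                                            ^^^^^^^
ValueError: The truth value of an array with more than one element is ambiguous. Use a.any() or a.all()
```

```bash
sed -i 's/s\[i\])/s[i,4])/; s/if s\[i\]>lo/if s[i,4]>lo/' h.py; python3 - <<'E'
from h import *
box=(180,95,320,220)
for f in('w6','w7'): print(f,darks(load(f),box,60))
go((.4345,.3435,.109))
t=load('t7'); print([ (b,px(t,b[0],.14)) for b in darks(t,(225,165,295,240),60,40)])
E
```

```text
w6 [(array([216.2, 146.8]), np.int32(977)), (array([275. , 188.7]), np.int32(870))]
w7 [(array([217.3, 146. ]), np.int32(1002))]
row [ 0.0298 -0.0382  0.1782] [0. 0. 0.] rows 3.0
[((array([272.1, 204.6]), np.int32(162)), array([ 0.55272948, -0.04972793,  0.14      ]))]
```

```bash
python3 inch.py '[[0.03,-0.038,0.05,0,0,0,0.4],[0.03,-0.038,0.11,0,0,0,0.4],[0.03,-0.038,0.155,0,0,0,0.4],[0.03,-0.038,0.177,0,0,0,0.4],[0.03,-0.038,0.177,0,0,0,0.4],[0.03,-0.038,0.177,0,0,0,0],[0.03,-0.038,0.177,0,0,0,0],[0.03,-0.038,0.177,0,0,0,0],[0.03,-0.038,0.177,0,0,0,0]]' 40
```

```text
time: 27.52
eef_pos: [0.4348, 0.3452, 0.1115]
tcp_rot: [0.714, 0.7, 0.001, 0.0]
contact_force: [-0.2, 0.1, 2.3]
opening: 0.19
finger_force: 39.1
```

```bash
python3 inch.py '[[0,0,-0.03,0,0,0,0],[0,0,-0.08,0,0,0,0],[0,0,-0.13,0,0,0,0],[-0.04,0.016,-0.14,0,0,0,0],[-0.08,0.033,-0.14,0,0,0,0],[-0.12,0.049,-0.14,0,0,0,0],[-0.165,0.067,-0.14,0,0,0,0],[-0.21,0.085,-0.14,0,0,0,0],[-0.255,0.104,-0.14,0,0,0,0],[-0.295,0.12,-0.14,0,0,0,0]]' 40
python3 inch.py '[[-0.019,0.008,0,0,0,0,0],[-0.019,0.008,0,0,0,0,0],[-0.019,0.008,0.04,0,0,0,0],[-0.019,0.008,0.08,0,0,0,0],[-0.019,0.008,0.1,0,0,0,0],[-0.019,0.008,0.109,0,0,0,0],[-0.019,0.008,0.111,0,0,0,0],[-0.019,0.008,0.111,0,0,0,0]]'
python3 -c "
from h import *
st()"
```

```text
time: 28.78
eef_pos: [0.5488, 0.0461, 0.2502]
tcp_rot: [0.714, 0.7, -0.0, -0.0]
contact_force: [0.3, 1.0, -1.1]
opening: 0.191
finger_force: 39.2
time: 29.78
eef_pos: [0.5569, 0.0289, 0.1406]
tcp_rot: [0.714, 0.701, 0.001, 0.001]
contact_force: [0.0, 0.4, -0.0]
opening: 0.188
finger_force: 39.2
29.77 [0.5569 0.0289 0.1406] x [ 0.018  1.    -0.   ] y [ 1.    -0.018  0.002] q [-0.13  0.12  1.94  0.    1.07 -0.11] F [ 0.   0.4 -0. ] 0.18799869291791185
```

```bash
python3 inch.py '[[0,0,0.001,0,0,0,0],[0,0,0.002,0,0,0,0],[0,0,0.003,0,0,0,0],[0,0,0.004,0,0,0,0],[0,0,0.004,0,0,0,0]]'
```

```text
time: 30.4
eef_pos: [0.5567, 0.0284, 0.1375]
tcp_rot: [0.714, 0.7, 0.0, 0.0]
contact_force: [-2.5, 0.2, 7.1]
opening: 0.192
finger_force: 40.0
```

```bash
python3 inch.py '[[0,0,0,0,0,0,0.4],[0,0,0,0,0,0,0.4],[0,0,-0.04,0,0,0,0.4],[0,0,-0.1,0,0,0,0.4],[0,0,-0.16,0,0,0,0.4],[0,0,-0.16,0,0,0,0.7]]'
python3 -c "
from h import *
st(); go((.4605,-.3013,.2945),.521)
t=snap('top','t8',1); print([ (b,px(t,b[0],.14)) for b in darks(t,(215,165,295,240),60,40)])"
```

```text
time: 31.15
eef_pos: [0.559, 0.0282, 0.3025]
tcp_rot: [0.714, 0.7, 0.004, 0.005]
contact_force: [-0.7, -0.4, -0.1]
opening: 0.599
finger_force: 0.0
31.15 [0.559  0.0282 0.3025] x [ 0.019  1.    -0.001] y [ 1.    -0.019  0.013] q [-0.13 -0.02  1.79  0.    1.36 -0.11] F [-0.7 -0.4 -0.1] 0.598806845444659
row [-0.3313 -0.0924  0.0073] [ 0.012 -0.005  1.031] rows 5.5
[((array([236.2, 184.9]), np.int32(373)), array([0.60262775, 0.04494957, 0.14      ])), ((array([273.5, 204.5]), np.int32(162)), array([ 0.55308488, -0.05335352,  0.14      ])), ((array([241.5, 220.7]), np.int32(272)), array([0.50858467, 0.02832288, 0.14      ]))]
```

```bash
python3 inch.py '[[-0.331,-0.092,0.007,0,0,0.18,0.7],[-0.331,-0.092,0.007,0,0,0.36,0.7],[-0.331,-0.092,0.007,0,0,0.54,0.7],[-0.331,-0.092,0.007,0,0,0.72,0.7],[-0.331,-0.092,0.007,0,0,0.9,0.7],[-0.331,-0.092,0.007,0,0,1.03,0.7],[-0.331,-0.092,0.007,0,0,1.03,0.7],[-0.331,-0.092,0.007,0,0,1.03,0.7],[-0.331,-0.092,0.007,0,0,1.03,0.7]]'
python3 - <<'E'
from h import *
st(); c=snap('wrist','w9',1); t=snap('top','t9',1); print([ (b,px(t,b[0],.14)) for b in darks(t,(215,165,295,240),60,40)])
for f in('w4','w9'):
    c=load(f); print(f,c['xyz'].round(4) if hasattr(c['xyz'],'round') else c['xyz'],[(b,px(c,b[0],.117)) for b in darks(c,(210,140,290,205),60)])
go((.4593,-.3009,.0937),.521)
E
```

```text
time: 32.33
eef_pos: [0.4582, -0.2993, 0.2878]
tcp_rot: [0.966, 0.259, -0.0, -0.001]
contact_force: [-0.8, 0.3, 0.2]
opening: 0.7
finger_force: 0.0
32.33 [ 0.4582 -0.2993  0.2878] x [ 0.866  0.501 -0.   ] y [ 0.501 -0.866 -0.001] q [-0.76 -0.04  1.83  0.    1.35  0.28] F [-0.8  0.3  0.2] 0.6999881725007397
[((array([256.2, 198.6]), np.int32(163)), array([ 0.56751908, -0.00814095,  0.14      ])), ((array([273.5, 204.4]), np.int32(163)), array([ 0.55334835, -0.05334892,  0.14      ]))]
w4 [ 0.5179 -0.2692  0.4388] [((array([249.9, 173.9]), np.int32(833)), array([ 0.46139733, -0.30205109,  0.117     ]))]
w9 [ 0.5167 -0.2681  0.432 ] [((array([254. , 173.9]), np.int32(880)), array([ 0.46130017, -0.30202499,  0.117     ]))]
row [1.000e-04 1.700e-03 1.946e-01] [-0.    -0.     0.003] rows 3.1
```

Top-camera blobs show bottle B has been nudged to about (0.570,-0.008), but its disc has the same area, so it is still upright on the pan. The lid is unmoved. Fetch it.

```bash
python3 inch.py '[[0,0.002,0.05,0,0,0,0.7],[0,0.002,0.1,0,0,0,0.7],[0,0.002,0.15,0,0,0,0.7],[0,0.002,0.18,0,0,0,0.7],[0,0.002,0.194,0,0,0,0.7],[0,0.002,0.194,0,0,0,0.7],[0,0.002,0.194,0,0,0,0],[0,0.002,0.194,0,0,0,0],[0,0.002,0.194,0,0,0,0],[0,0.002,0.194,0,0,0,0]]' 70
python3 -c "
from h import *
st()"
```

```text
time: 33.67
eef_pos: [0.4597, -0.3027, 0.0968]
tcp_rot: [0.966, 0.258, 0.001, 0.001]
contact_force: [-1.6, 3.0, 6.1]
opening: 0.398
finger_force: 69.9
33.67 [ 0.4597 -0.3027  0.0968] x [0.867 0.498 0.001] y [ 0.498 -0.867  0.001] q [-0.77  0.17  1.99  0.    0.99  0.28] F [-1.6  3.   6.1] 0.3983086698661775
```

```bash
python3 inch.py '[[0,0,-0.02,0,0,0,0],[0,0,-0.06,0,0,0,0],[0,0,-0.11,0,0,0,0],[0,0,-0.16,0,0,0,0],[0,0,-0.21,0,0,0,0],[0,0,-0.25,0,0,0,0],[0,0,-0.26,0,0,0,0],[0.02,-0.022,-0.26,0,0,0,0],[0.045,-0.05,-0.26,0,0,0,0],[0.07,-0.078,-0.26,0,0,0,0]]' 70
python3 inch.py '[[0.025,-0.028,0,0,0,0,0],[0.05,-0.056,0,0,0,0,0],[0.072,-0.08,0,0,0,0,0],[0.09,-0.1,0,0,0,0,0],[0.105,-0.13,0,0,0,0,0],[0.122,-0.168,0,0,0,0,0],[0.139,-0.207,0,0,0,0,0],[0.156,-0.246,0,0,0,0,0],[0.173,-0.285,0,0,0,0,0],[0.19,-0.322,0,0,0,0,0]]'
python3 -c "
from h import *
st();go((.4738,.3152,.345),.521)"
```

```text
time: 34.92
eef_pos: [0.4799, -0.1984, 0.3507]
tcp_rot: [0.966, 0.258, -0.002, -0.002]
contact_force: [0.9, 0.4, -7.6]
opening: 0.392
finger_force: 71.4
time: 36.17
eef_pos: [0.4836, 0.1752, 0.3508]
tcp_rot: [0.966, 0.258, -0.002, -0.0]
contact_force: [0.8, -0.2, -6.5]
opening: 0.393
finger_force: 71.4
36.17 [0.4836 0.1752 0.3508] x [ 0.867  0.498 -0.005] y [ 0.498 -0.867 -0.002] q [ 0.15 -0.14  1.81 -0.    1.47  1.2 ] F [ 0.8 -0.2 -6.5] 0.3929228952811807
row [ 0.0614 -0.1263  0.0058] [-0.002  0.005  0.001] rows 2.2
```

```bash
python3 inch.py '[[0.015,-0.03,0,0,0,0,0],[0.033,-0.068,0,0,0,0,0],[0.049,-0.1,0,0,0,0,0],[0.06,-0.122,0,0,0,0,0],[0.061,-0.126,0,0,0,0,0],[0.061,-0.126,0.04,0,0,0,0],[0.061,-0.126,0.08,0,0,0,0],[0.061,-0.126,0.11,0,0,0,0],[0.061,-0.126,0.13,0,0,0,0],[0.061,-0.126,0.13,0,0,0,0]]'
python3 -c "
from h import *
st();go((.4738,.3152,.199),.521)"
```

```text
time: 37.42
eef_pos: [0.4737, 0.3125, 0.2216]
tcp_rot: [0.966, 0.258, -0.003, 0.001]
contact_force: [-0.3, -0.5, -6.7]
opening: 0.398
finger_force: 71.4
37.42 [0.4737 0.3125 0.2216] x [ 0.867  0.498 -0.006] y [ 0.498 -0.867 -0.   ] q [ 0.4   0.06  1.85 -0.    1.23  1.45] F [-0.3 -0.5 -6.7] 0.39755902233960183
row [ 0.0016 -0.0023  0.0226] [-0.     0.006  0.   ] rows 0.4
```

```bash
python3 inch.py '[[0.001,-0.0015,0.008,0,0,0,0],[0.001,-0.0015,0.014,0,0,0,0],[0.001,-0.0015,0.018,0,0,0,0],[0.001,-0.0015,0.021,0,0,0,0],[0.001,-0.0015,0.021,0,0,0,0]]'
python3 -c "
from h import *
st()"
```

```text
time: 38.05
eef_pos: [0.475, 0.3154, 0.2032]
tcp_rot: [0.966, 0.258, -0.0, 0.0]
contact_force: [0.7, -0.8, -6.8]
opening: 0.391
finger_force: 71.5
38.05 [0.475  0.3154 0.2032] x [ 0.867  0.498 -0.   ] y [ 0.498 -0.867 -0.   ] q [ 0.41  0.08  1.86 -0.    1.2   1.46] F [ 0.7 -0.8 -6.8] 0.39131908420740247
```

```bash
python3 inch.py '[[-0.001,0,0.002,0,0,0,0],[-0.001,0,0.004,0,0,0,0],[-0.001,0,0.005,0,0,0,0],[-0.001,0,0.006,0,0,0,0],[-0.001,0,0.006,0,0,0,0]]'
python3 -c "
from h import *
st()"
```

```text
time: 38.67
eef_pos: [0.4743, 0.315, 0.1989]
tcp_rot: [0.966, 0.258, 0.0, 0.0]
contact_force: [-5.2, -2.2, 3.3]
opening: 0.396
finger_force: 72.3
38.67 [0.4743 0.315  0.1989] x [0.867 0.499 0.   ] y [ 0.499 -0.867  0.   ] q [ 0.41  0.08  1.87 -0.    1.19  1.46] F [-5.2 -2.2  3.3] 0.3956352583949083
```

Contact at the expected height. Release, rise and compare with the earlier pictures.

```bash
python3 inch.py '[[0,0,0,0,0,0,0.7],[0,0,0,0,0,0,0.7],[0,0,0,0,0,0,0.7],[0,0,-0.04,0,0,0,0.7],[0,0,-0.078,0,0,0,0.7],[0,0,-0.078,0,0,0,0.7],[0,0,-0.078,0,0,0,0.7]]'
python3 - <<'E'
from h import *
st(); c=snap('wrist','w10',1); snap('top','t10',1)
for f in('w2','w10'):
    c=load(f); ks=[(b,px(c,b[0],.215)) for b in darks(c,(225,150,290,230),60)]
    im=cv2.cvtColor(np.asarray(c['pixels']),cv2.COLOR_RGB2HSV)
    m=((im[...,1]>150)&((im[...,0]<8)|(im[...,0]>172))).astype(np.uint8); m[:,:200]=0;m[:,330:]=0;m[180:]=0
    ys,xs=np.nonzero(m); t=px(c,(xs.mean(),ys.mean()),.2)
    print(f,ks,'tap',t,len(xs))
    h=im.copy(); b=((im[...,0]>105)&(im[...,0]<130)&(im[...,1]>170)).astype(np.uint8); ys,xs=np.nonzero(b); print('blue',len(xs),xs.mean() if len(xs) else 0,ys.mean() if len(ys) else 0)
im=[cv2.cvtColor(np.asarray(load(f)['pixels'])[165:300,140:380],cv2.COLOR_RGB2BGR) for f in('w2','w10')]
cv2.imwrite('pics/cmp.png',cv2.resize(np.vstack([ cv2.cvtColor(np.asarray(load(f)['pixels'])[60:280,150:360],cv2.COLOR_RGB2BGR) for f in('w2','w10')][:2]).reshape(2,220,210,3).transpose(1,0,2,3).reshape(220,420,3),None,fx=1.9,fy=1.9,interpolation=cv2.INTER_CUBIC))
E
```

```text
time: 39.55
eef_pos: [0.4741, 0.3148, 0.2747]
tcp_rot: [0.966, 0.258, -0.0, 0.0]
contact_force: [0.2, -0.5, -0.5]
opening: 0.699
finger_force: 0.0
39.55 [0.4741 0.3148 0.2747] x [ 0.867  0.498 -0.001] y [ 0.498 -0.867 -0.   ] q [0.41 0.02 1.79 0.   1.33 1.46] F [ 0.2 -0.5 -0.5] 0.6994950928536009
w2 [((array([255.4, 194.2]), np.int32(2114)), array([0.47469592, 0.31562295, 0.215     ]))] tap [0.52092076 0.34164835 0.2       ] 746
blue 0 0 0
w10 [((array([252.2, 202. ]), np.int32(2145)), array([0.47765601, 0.31447162, 0.215     ]))] tap [0.52310837 0.34056832 0.2       ] 779
blue 44 161.25 167.04545454545453
```

View pics/cmp.png

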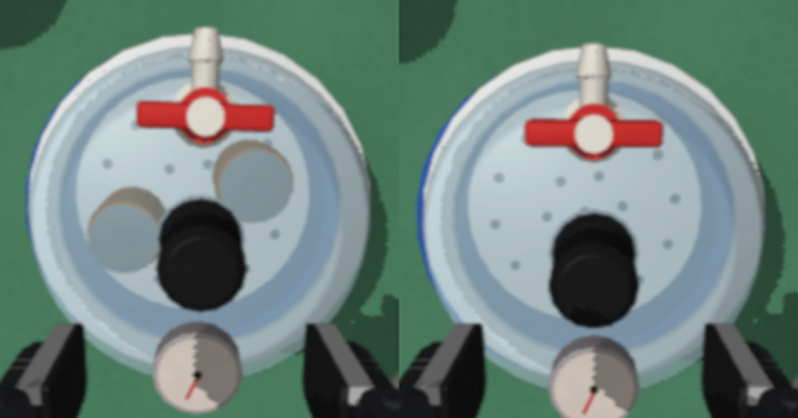

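Bowl, lid and tap look alike before and after; the tap cap is at (593,134) in the right half. Tap is still open. I'll go to the tap.

```bash
python3 - <<'E'
from h import *
c=load('w10'); t=px(c,(252.1,130.3),.21); g=px(c,((594-399)/1.9+150,388/1.9+60),.192); print(t,g,np.arctan2(*(t-g)[1::-1]))
go((.522,.3425,.275),.521+1.57)
E
python3 inch.py '[[0.056,0,0,0,0,-0.18,0.35],[0.056,0,0,0,0,-0.36,0.35],[0.056,0,0,0,0,-0.54,0.35],[0.056,0,0,0,0,-0.72,0.35],[0.056,0,0,0,0,-0.9,0.35],[0.056,0,0,0,0,-1.08,0.35],[0.056,0,0,0,0,-1.26,0.35],[0.056,0,0,0,0,-1.44,0.35],[0.056,0,0,0,0,-1.57,0.35],[0.056,0,0,0,0,-1.57,0.35]]' 40
python3 - <<'E'
from h import *
st(); c=snap('wrist','w11',1)
im=cv2.cvtColor(np.asarray(c['pixels']),cv2.COLOR_RGB2HSV)
m=((im[...,1]>150)&((im[...,0]<8)|(im[...,0]>172))).astype(np.uint8); m[:,:180]=0;m[:,330:]=0;m[290:]=0
n,l,s,cc=cv2.connectedComponentsWithStats(m); i=1+np.argmax(s[1:,4]); ys,xs=np.nonzero(l==i)
P=np.array([px(c,p,.205) for p in zip(xs,ys)]); mu=P.mean(0); d=np.linalg.svd((P-mu)[:,:2],full_matrices=False)[2][0]
print(len(xs),'tap',mu,'bar yaw',np.arctan2(d[1],d[0])%np.pi)
go((mu[0],mu[1],.192),2.091)
E
```

```text
[0.5224899  0.34035689 0.21      ] [0.42212306 0.28208168 0.192     ] 0.526049190013397
row [ 0.0559 -0.0001 -0.0017] [-0.003  0.002 -1.569] rows 8.3
time: 40.9
eef_pos: [0.5223, 0.3426, 0.2736]
tcp_rot: [0.502, 0.865, -0.001, -0.001]
contact_force: [-0.1, 0.0, 0.5]
opening: 0.35
finger_force: 0.0
40.9 [0.5223 0.3426 0.2736] x [-0.496  0.868  0.   ] y [ 0.868  0.496 -0.003] q [ 0.42  0.15  1.66  0.    1.33 -0.1 ] F [-0.1  0.   0.5] 0.3499402946168296
462 tap [0.51634039 0.35176436 0.205     ] bar yaw 2.1152470605123153
row [ 0.0109 -0.0005  0.0819] [-0.002 -0.    -0.001] rows 1.3
```

```bash
python3 inch.py '[[0,0,0.04,0,0,-0.02,0.35],[0,0,0.075,0,0,-0.02,0.35],[0,0,0.083,0,0,-0.02,0.35],[0,0,0.083,0,0,-0.02,0.35],[0,0,0.083,0,0,-0.02,0],[0,0,0.083,0,0,-0.02,0],[0,0,0.083,0,0,-0.02,0]]' 30
python3 -c "
from h import *
st()"
```

```text
time: 41.82
eef_pos: [0.5236, 0.3432, 0.1946]
tcp_rot: [0.493, 0.87, 0.001, 0.001]
contact_force: [-1.5, -0.2, 5.0]
opening: 0.111
finger_force: 32.1
41.83 [0.5236 0.3432 0.1946] x [-0.515  0.857 -0.   ] y [0.857 0.515 0.003] q [ 0.42  0.21  1.74  0.    1.19 -0.12] F [-1.5 -0.2  5. ] 0.1114994590207904
```

```bash
python3 inch.py '[[0,0,0,0,0,0.18,0],[0,0,0,0,0,0.36,0],[0,0,0,0,0,0.54,0],[0,0,0,0,0,0.72,0],[0,0,0,0,0,0.9,0],[0,0,0,0,0,1.08,0],[0,0,0,0,0,1.26,0],[0,0,0,0,0,1.44,0],[0,0,0,0,0,1.56,0],[0,0,0,0,0,1.6,0]]'
python3 inch.py '[[0,0,0,0,0,0,0],[0,0,0,0,0,0,0.35],[0,0,0,0,0,0,0.35],[0,0,0,0,0,0,0.35],[0,0,-0.05,0,0,0,0.35],[0,0,-0.11,0,0,0,0.35],[0,0,-0.17,0,0,0,0.35],[0,0,-0.17,0,0,0,0.35]]'
python3 -c "
from h import *
st(); go((.72,-.0138,.375),1.554); go((.58,.25,.365),1.554)"
```

```text
time: 43.08
eef_pos: [0.5233, 0.3433, 0.1946]
tcp_rot: [0.967, 0.253, 0.001, -0.0]
contact_force: [-2.6, -0.3, 6.0]
opening: 0.104
finger_force: 32.3
time: 44.08
eef_pos: [0.5248, 0.3438, 0.3705]
tcp_rot: [0.967, 0.253, 0.007, -0.001]
contact_force: [-0.4, -0.6, 0.4]
opening: 0.352
finger_force: 0.0
44.08 [0.5248 0.3438 0.3705] x [0.872 0.49  0.014] y [ 0.49  -0.872  0.001] q [ 0.42  0.1   1.54 -0.    1.49  1.48] F [-0.4 -0.6  0.4] 0.3522120035221107
row [-0.0049  0.4073 -0.004 ] [ 0.008 -0.012 -1.042] rows 6.5
row [0.0021 0.1088 0.0057] [ 0.008 -0.012 -1.042] rows 5.5
```

```bash
python3 inch.py '[[-0.001,0.06,-0.015,0,0,-0.15,0.4],[-0.002,0.12,-0.015,0,0,-0.3,0.4],[-0.003,0.18,-0.015,0,0,-0.45,0.4],[-0.005,0.24,-0.015,0,0,-0.6,0.4],[-0.005,0.3,-0.015,0,0,-0.76,0.4],[-0.005,0.36,-0.015,0,0,-0.92,0.4],[-0.005,0.407,-0.015,0,0,-1.04,0.4],[-0.005,0.407,-0.015,0,0,-1.04,0.4],[-0.005,0.407,-0.015,0,0,-1.04,0.4]]'
python3 - <<'E'
from h import *
st(); c=snap('top','t12',1)
a,b=[cv2.cvtColor(np.asarray(load(f)['pixels']),cv2.COLOR_RGB2BGR)[185:285,85:185] for f in('top0','t12')]
cv2.imwrite('pics/cmp2.png',cv2.resize(np.hstack([a,b]),None,fx=4,fy=4,interpolation=cv2.INTER_CUBIC))
# knob/gauge/tap positions and sub-pixel shift
for f in('top0','t12'):
    c=load(f); im=np.asarray(c['pixels']); h=cv2.cvtColor(im,cv2.COLOR_RGB2HSV)
    print(f,'knob',darks(c,(105,215,145,245),50,30))
    m=((h[...,1]>140)&((h[...,0]<8)|(h[...,0]>172))); m[:,:95]=0;m[:,130:]=0;m[:190]=0;m[230:]=0
    ys,xs=np.nonzero(m); d=np.linalg.svd(np.c_[xs-xs.mean(),ys-ys.mean()],full_matrices=False)[2][0]
    print(' tap',xs.mean(),ys.mean(),len(xs),'ang',np.degrees(np.arctan2(d[1],d[0]))%180)
    print(' bottles',[(q,px(c,q[0],.14)) for q in darks(c,(215,165,295,240),60,40)])
g=[cv2.cvtColor(np.asarray(load(f)['pixels']),cv2.COLOR_RGB2GRAY).astype(np.float32) for f in('top0','t12')]
T=g[0][238:264,122:150]; r=cv2.matchTemplate(g[1][232:270,116:156],T,cv2.TM_CCOEFF_NORMED); print('gauge',cv2.minMaxLoc(r))
E
```

```text
time: 45.2
eef_pos: [0.7174, -0.0141, 0.3759]
tcp_rot: [0.714, 0.7, -0.001, -0.001]
contact_force: [0.2, 0.0, -0.3]
opening: 0.402
finger_force: 0.0
45.2 [ 0.7174 -0.0141  0.3759] x [0.02  1.    0.001] y [ 1.    -0.02  -0.002] q [-0.16  0.32  1.28  0.    1.55 -0.14] F [ 0.2  0.  -0.3] 0.40178619672428173
top0 knob [(array([125.1, 231.4]), np.int32(175))]
 tap 113.40816326530613 210.28571428571428 49 ang 55.40094261141998
 bottles []
t12 knob [(array([128. , 229.7]), np.int32(116))]
 tap 115.03846153846153 207.44230769230768 52 ang 59.20580920713463
 bottles [((array([271.1, 201.4]), np.int32(252)), array([ 0.56110356, -0.04698046,  0.14      ]))]
gauge (0.11559078842401505, 0.852385938167572, (0, 12), (7, 4))
```

View pics/cmp2.png

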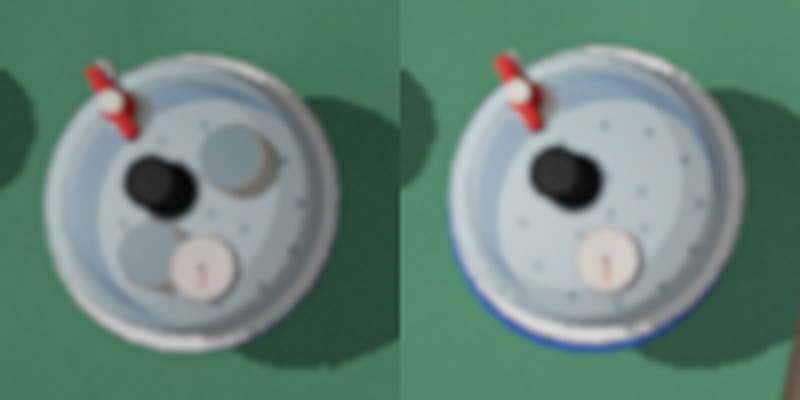

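The right half (now) shows the lid about 1.4 px right and 2.3 px up of its start, with a blue sliver of bowl at the lower left, so it is roughly 6 mm off. The tap is shut. Measure the offset more finely and regrip.

```bash
cat > off.py <<'E'
from h import *
import sys
def off(f1,f0='top0'):
    c=load(f0); g=[cv2.cvtColor(np.asarray(load(f)['pixels']),cv2.COLOR_RGB2GRAY).astype(np.float32) for f in(f0,f1)]
    for n,(x0,y0,x1,y1),z in(('gauge',(124,240,147,263),.19),('tap',(100,196,124,226),.205),('knob',(112,218,140,246),.21)):
        T=g[0][y0:y1,x0:x1]; best=None
        for dx in range(-4,5):
            for dy in range(-4,5):
                w=np.float32([[1,0,x0+dx],[0,1,y0+dy]])
                try: cc,w=cv2.findTransformECC(T,g[1],w,cv2.MOTION_TRANSLATION,(3,100,1e-5),None,3)
                except cv2.error: continue
                if best is None or cc>best[0]: best=(cc,w)
        d=best[1][:,2]-[x0,y0]; m=np.array([(x0+x1)/2,(y0+y1)/2])
        print(f1,n,round(best[0],3),'px',d.round(2),'world mm',((px(c,m+d,z)-px(c,m,z))[:2]*1e3).round(1))
off(sys.argv[1])
E
python3 off.py t12; python3 off.py t10; python3 -c "
from h import *
go((.4741,.3148,.375),.53);go((.59,.25,.365),.53)"
```

```text
t12 gauge 0.762 px [ 1.01 -2.29] world mm [ 5.7 -2.2]
t12 tap 0.991 px [ 1.53 -2.43] world mm [ 6.2 -3.4]
t12 knob 0.981 px [ 1.32 -2.32] world mm [ 5.8 -2.9]
t10 gauge 0.605 px [-4.3  12.59] world mm [-31.2   8.7]
t10 tap 0.562 px [ 36.53 -29.81] world mm [ 77.6 -86.5]
t10 knob 0.546 px [ -9.08 -19.02] world mm [46.3 26. ]
row [ 0.3236 -0.2494  0.0021] [-0.002  0.     1.022] rows 6.5
row [ 0.261  -0.1323  0.0119] [-0.002  0.     1.022] rows 5.4
```

```bash
python3 inch.py '[[0.03,-0.04,-0.01,0,0,0,0.4],[0.32,-0.25,0,0,0,0.15,0.7],[0.32,-0.25,0,0,0,0.3,0.7],[0.32,-0.25,0,0,0,0.48,0.7],[0.32,-0.25,0,0,0,0.66,0.7],[0.32,-0.25,0,0,0,0.84,0.7],[0.324,-0.25,0,0,0,1.02,0.7],[0.324,-0.25,0.05,0,0,1.02,0.7],[0.324,-0.25,0.1,0,0,1.02,0.7],[0.324,-0.25,0.1,0,0,1.02,0.7]]'
python3 inch.py '[[0,0,0,0,0,0,0.7],[0,0,0,0,0,0,0.7]]'
python3 - <<'E'
from h import *
st(); c=snap('wrist','w13',1)
for f in('w2','w10','w13'):
    c=load(f); print(f,[(b,px(c,b[0],.215)) for b in darks(c,(225,150,290,230),60)])
go((.4741,.3148,.199),.53)
E
```

```text
time: 46.5
eef_pos: [0.4701, 0.3143, 0.2726]
tcp_rot: [0.965, 0.264, -0.005, 0.001]
contact_force: [-0.3, 0.6, 0.1]
opening: 0.699
finger_force: 0.0
time: 46.75
eef_pos: [0.4752, 0.3149, 0.281]
tcp_rot: [0.965, 0.263, 0.003, -0.0]
contact_force: [0.2, 1.0, -0.4]
opening: 0.7
finger_force: 0.0
46.75 [0.4752 0.3149 0.281 ] x [0.862 0.507 0.006] y [ 0.507 -0.862  0.001] q [0.41 0.02 1.79 0.   1.33 1.45] F [ 0.2  1.  -0.4] 0.6997885539632839
w2 [((array([255.4, 194.2]), np.int32(2114)), array([0.47469592, 0.31562295, 0.215     ]))]
w10 [((array([252.2, 202. ]), np.int32(2145)), array([0.47765601, 0.31447162, 0.215     ]))]
w13 [((array([251.7, 200.2]), np.int32(2030)), array([0.47852961, 0.31480546, 0.215     ]))]
row [-0.0013 -0.0006  0.0816] [ 0.001 -0.005  0.002] rows 1.3
```

```bash
python3 inch.py '[[-0.001,-0.0005,0.04,0,0,0,0.7],[-0.001,-0.0005,0.075,0,0,0,0.7],[-0.001,-0.0005,0.081,0,0,0,0.7],[-0.001,-0.0005,0.081,0,0,0,0.7],[-0.001,-0.0005,0.081,0,0,0,0],[-0.001,-0.0005,0.081,0,0,0,0],[-0.001,-0.0005,0.081,0,0,0,0],[-0.001,-0.0005,0.081,0,0,0,0]]' 60
python3 -c "
from h import *
st()"
python3 inch.py '[[0,0,-0.005,0,0,0,0],[0,0,-0.012,0,0,0,0],[-0.0036,-0.0055,-0.012,0,0,0,0],[-0.0036,-0.0055,-0.012,0,0,0,0]]'
```

```text
time: 47.8
eef_pos: [0.4741, 0.3147, 0.1992]
tcp_rot: [0.965, 0.263, 0.002, -0.0]
contact_force: [-1.5, -0.2, 6.0]
opening: 0.399
finger_force: 60.3
47.8 [0.4741 0.3147 0.1992] x [0.862 0.507 0.004] y [ 0.507 -0.862  0.001] q [ 0.41  0.08  1.87 -0.    1.18  1.45] F [-1.5 -0.2  6. ] 0.3991296653969888
time: 48.3
eef_pos: [0.4659, 0.3171, 0.2075]
tcp_rot: [0.965, 0.263, -0.001, 0.0]
contact_force: [0.9, 0.4, -7.2]
opening: 0.398
finger_force: 60.3
```

```bash
python3 inch.py '[[0,0,0,0,0,0,0],[0,0,0.004,0,0,0,0],[0,0,0.008,0,0,0,0],[0,0,0.01,0,0,0,0],[0,0,0.012,0,0,0,0],[0,0,0.012,0,0,0,0]]'
python3 -c "
from h import *
st()"
```

```text
time: 49.05
eef_pos: [0.467, 0.3171, 0.1992]
tcp_rot: [0.965, 0.263, -0.0, 0.0]
contact_force: [-5.3, -4.2, 4.1]
opening: 0.399
finger_force: 61.5
49.05 [0.467  0.3171 0.1992] x [ 0.862  0.507 -0.   ] y [ 0.507 -0.862  0.   ] q [ 0.42  0.07  1.88 -0.    1.19  1.46] F [-5.3 -4.2  4.1] 0.39874515203760474
```

Seated. Release, go back above the handle, and re-measure.

```bash
python3 inch.py '[[0,0,0,0,0,0,0.7],[0,0,0,0,0,0,0.7],[0,0,0,0,0,0,0.7],[0,0,-0.05,0,0,0,0.7],[0,0,-0.11,0,0,0,0.7],[0,0,-0.175,0,0,0,0.5],[0,0,-0.175,0,0,0,0.4]]' 40
python3 -c "
from h import *
st(); go((.72,-.0138,.38),1.554)"
```

```text
time: 49.92
eef_pos: [0.469, 0.3181, 0.3793]
tcp_rot: [0.965, 0.263, 0.007, -0.001]
contact_force: [-0.1, -0.4, 0.0]
opening: 0.4
finger_force: 0.0
49.92 [0.469  0.3181 0.3793] x [0.862 0.507 0.014] y [ 0.507 -0.862  0.002] q [ 0.42 -0.04  1.67  0.    1.5   1.46] F [-0.1 -0.4  0. ] 0.4002421312495098
row [0.048  0.4133 0.0006] [ 0.008 -0.012 -1.022] rows 6.7
```

```bash
python3 inch.py '[[0.007,0.06,-0.01,0,0,-0.15,0.4],[0.014,0.12,-0.01,0,0,-0.3,0.4],[0.021,0.18,-0.01,0,0,-0.45,0.4],[0.028,0.24,-0.01,0,0,-0.6,0.4],[0.035,0.3,-0.01,0,0,-0.76,0.4],[0.042,0.36,-0.01,0,0,-0.92,0.4],[0.048,0.413,-0.005,0,0,-1.02,0.4],[0.048,0.413,-0.005,0,0,-1.02,0.4],[0.048,0.413,-0.005,0,0,-1.02,0.4]]'
python3 - <<'E'
from h import *
st(); snap('top','t14',1); snap('scene','s14',1)
c=load('t14'); h=cv2.cvtColor(np.asarray(c['pixels']),cv2.COLOR_RGB2HSV)
for f in('t12','t14'):
    h=cv2.cvtColor(np.asarray(load(f)['pixels']),cv2.COLOR_RGB2HSV)
    b=((h[...,0]>105)&(h[...,0]<130)&(h[...,1]>140))[190:290,90:185]; print(f,'blue px',b.sum())
print(((cv2.cvtColor(np.asarray(load('top0')['pixels']),cv2.COLOR_RGB2HSV)[190:290,90:185,1]>140)&(cv2.cvtColor(np.asarray(load('top0')['pixels']),cv2.COLOR_RGB2HSV)[190:290,90:185,0]>105)&(cv2.cvtColor(np.asarray(load('top0')['pixels']),cv2.COLOR_RGB2HSV)[190:290,90:185,0]<130)).sum())
s=load('s14'); print('bottle blobs scene',[(b,px(s,b[0],.14)) for b in darks(s,(190,130,330,270),60,40)])
E
python3 off.py t14
```

```text
time: 51.05
eef_pos: [0.7175, -0.0144, 0.3749]
tcp_rot: [0.714, 0.7, -0.0, -0.001]
contact_force: [-0.5, 1.2, 0.7]
opening: 0.395
finger_force: 0.0
51.05 [ 0.7175 -0.0144  0.3749] x [0.02  1.    0.001] y [ 1.    -0.02  -0.002] q [-0.16  0.32  1.28  0.    1.55 -0.14] F [-0.5  1.2  0.7] 0.39476994368978563
t12 blue px 27
t14 blue px 0
0
bottle blobs scene [((array([222. , 172.8]), np.int32(2703)), array([ 0.51689839, -0.10689484,  0.14      ])), ((array([277.7, 170.5]), np.int32(209)), array([0.46713935, 0.02203346, 0.14      ])), ((array([253.1, 205.1]), np.int32(159)), array([ 0.57773774, -0.00517386,  0.14      ]))]
t14 gauge 0.79 px [-0.09  0.41] world mm [-1.   0.2]
t14 tap 0.992 px [0.33 0.31] world mm [-0.8 -0.9]
t14 knob 0.983 px [0.12 0.43] world mm [-1.  -0.4]
```

Lid is now within about 1 mm of its original seat, the tap is shut, and both bottles stand on the pan. Close the hood.

```bash
python3 inch.py '[[0,0.002,0.02,0,0,0,0.4],[0,0.002,0.045,0,0,0,0.4],[0,0.002,0.057,0,0,0,0.4],[0,0.002,0.057,0,0,0,0.4],[0,0.002,0.057,0,0,0,0],[0,0.002,0.057,0,0,0,0],[0,0.002,0.057,0,0,0,0]]' 40
python3 -c "
from h import *
st()"
```

```text
time: 52.02
eef_pos: [0.7204, -0.0145, 0.3211]
tcp_rot: [0.714, 0.7, 0.001, 0.001]
contact_force: [1.0, 1.1, 2.0]
opening: 0.101
finger_force: 39.1
52.02 [ 0.7204 -0.0145  0.3211] x [ 0.019  1.    -0.   ] y [ 1.    -0.019  0.003] q [-0.16  0.34  1.35  0.    1.45 -0.14] F [1.  1.1 2. ] 0.10109004062186838
```

```bash
python3 inch.py '[[0,-0.02,-0.005,0,0,0,0],[0,-0.0427,-0.0082,0,0,0,0],[0,-0.0645,-0.0095,0,0,0,0],[0,-0.0863,-0.0085,0,0,0,0],[0,-0.1292,-0.0011,0,0,0,0],[0,-0.1701,0.0139,0,0,0,0],[0,-0.2077,0.036,0,0,0,0],[0,-0.2406,0.0645,0,0,0,0],[0,-0.2406,0.0645,0,0,0,0]]'
python3 -c "
from h import *
st()"
```

```text
time: 53.15
eef_pos: [0.4742, -0.0094, 0.2518]
tcp_rot: [0.714, 0.7, -0.003, -0.004]
contact_force: [-4.8, 1.8, 4.3]
opening: 0.094
finger_force: 40.8
53.15 [ 0.4742 -0.0094  0.2518] x [0.019 1.    0.001] y [ 1.    -0.019 -0.011] q [-0.23 -0.18  2.03 -0.    1.31 -0.21] F [-4.8  1.8  4.3] 0.0944011406216818
```

```bash
python3 inch.py '[[0,-0.0144,0.0165,0,0,0,0],[0,-0.0274,0.0339,0,0,0,0],[0,-0.0384,0.0525,0,0,0,0],[0,-0.0482,0.0721,0,0,0,0],[0,-0.0559,0.0925,0,0,0,0],[0,-0.061,0.105,0,0,0,0],[0,-0.0625,0.1145,0,0,0,0],[0,-0.0625,0.1165,0,0,0,0],[0,-0.0625,0.1165,0,0,0,0]]'
python3 -c "
from h import *
st()"
```

```text
time: 54.28
eef_pos: [0.4179, -0.0084, 0.1424]
tcp_rot: [0.714, 0.7, 0.001, -0.001]
contact_force: [-6.1, 5.8, 16.6]
opening: 0.103
finger_force: 43.5
54.27 [ 0.4179 -0.0084  0.1424] x [0.019 1.    0.002] y [ 1.    -0.019  0.   ] q [-0.26 -0.21  2.26  0.    1.09 -0.25] F [-6.1  5.8 16.6] 0.10311214463621499
```

```bash
python3 inch.py '[[0,0,0,0,0,0,0.4],[0,0,0,0,0,0,0.4],[0,0,0,0,0,0,0.4],[0,0,-0.04,0,0,0,0.4],[0,0,-0.09,0,0,0,0.4],[0,0,-0.14,0,0,0,0.4],[-0.1,0,-0.16,0,0,0,0.4],[-0.16,0.02,-0.16,0,0,0,0.4],[-0.22,0.04,-0.16,0,0,0,0.4],[-0.28,0.06,-0.16,0,0,0,0.4]]'
python3 - <<'E'
from h import *
st(); snap('top','t15',1); c=load('t15'); g=[cv2.cvtColor(np.asarray(load(f)['pixels']),cv2.COLOR_RGB2GRAY).astype(np.float32) for f in('top0','t15')]
print('handle match',cv2.minMaxLoc(cv2.matchTemplate(g[1][235:270,222:290],g[0][240:265,228:284],cv2.TM_CCOEFF_NORMED))[1::2],'expect (6,5)')
print('hood diff',np.abs(g[0]-g[1])[160:260,215:300].mean())
print('bottles',[(b,px(c,b[0],.14)) for b in darks(c,(215,165,295,240),95,40)])
for n,b in(('tub',(172,112,215,160)),('beaker',(310,115,345,155)),('spatula',(250,110,270,162))): x0,y0,x1,y1=b; print(n,np.abs(g[0]-g[1])[y0:y1,x0:x1].mean())
E
python3 off.py t15
```

```text
time: 55.52
eef_pos: [0.4603, -0.254, 0.298]
tcp_rot: [0.714, 0.7, 0.0, 0.0]
contact_force: [0.3, 0.8, 0.5]
opening: 0.398
finger_force: 0.0
55.52 [ 0.4603 -0.254   0.298 ] x [ 0.02  1.   -0.  ] y [ 1.   -0.02  0.  ] q [-0.7  -0.09  1.86  0.    1.37 -0.68] F [0.3 0.8 0.5] 0.3975981628569413
handle match (0.9995074272155762, (6, 5)) expect (6,5)
hood diff 7.9745884
bottles []
tub 7.3745155
beaker 6.887857
spatula 6.9884615
t15 gauge 0.791 px [-0.08  0.41] world mm [-1.   0.1]
t15 tap 0.992 px [0.32 0.3 ] world mm [-0.7 -0.9]
t15 knob 0.983 px [0.13 0.42] world mm [-1.  -0.4]
```

```bash
python3 - <<'E'
from h import *
g=[cv2.cvtColor(np.asarray(load(f)['pixels']),cv2.COLOR_RGB2GRAY).astype(np.float32) for f in('top0','t15')]
d=g[0]-g[1]; d-=np.median(d); m=(np.abs(d)>12).astype(np.uint8); m[:160]=0;m[262:]=0;m[:,:212]=0;m[:,302:]=0
n,l,s,cc=cv2.connectedComponentsWithStats(m); c=load('t15')
for i in range(1,n):
    if s[i,4]>20: print(s[i],cc[i].round(1),px(c,cc[i],.13))
for n,b in(('tub',(172,112,215,160)),('beaker',(310,115,345,155)),('spatula',(250,110,270,162))): x0,y0,x1,y1=b; print(n,np.abs(d)[y0:y1,x0:x1].max())
E
```

```text
[247 192  36  25 530] [264.2 204.1] [ 0.5553667  -0.02938743  0.13      ]
tub 5.0
beaker 5.0
spatula 3.0
```

```bash
python3 -c "
from h import *
print(ctrl.sign_off())"
```

```text
the job is handed in; nothing more can be done
None
```

The job is handed in: the desiccator held two bottles, and both are on the pan, upright as far as the top camera shows. The lid is back within about 1 mm of its seat with the tap shut, the hood is closed and released, and the tub, beaker and spatula have not moved.

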